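# Load and start the mould vibrator

## Task

Seat every filled mould block that is on the table flat and square in its own pocket of the vibrator's carrier, any block in any pocket; then turn the orange carrier lock knob clockwise until its ratchet slips and clicks, and stop after one or two clicks. Then turn the black selector all the way back to its end stop (red dot) and from there count two clicks clockwise for each mould you loaded, and press the green start button fully once the selector is set. If a mould gets knocked out, put it back; leave the lock tight, and do not disturb the brush, bottle or clay pot.

Things in the scene. Friction and masses are not known exactly. Their poses are not given: they have to be found in the camera images.
- mould_a_mid (a point): cream plaster mould block, 90 x 52 x 42 mm (length x width x height), 0.26 kg give or take, two dark steel bands round it and a dark grey filled sprue spot on top; lies flat on the table; point: centre of the block, 21 mm above its underside; its axes: x along the 90 mm length, z up. May be absent (two or three of the three blocks are there)
- mould_b_mid (a point): grey plaster mould block, 90 x 52 x 42 mm (length x width x height), 0.26 kg give or take, two dark steel bands round it and a dark grey filled sprue spot on top; lies flat on the table; point: centre of the block, 21 mm above its underside; its axes: x along the 90 mm length, z up. May be absent (two or three of the three blocks are there)
- mould_c_mid (a point): pinkish plaster mould block, 90 x 52 x 42 mm (length x width x height), 0.26 kg give or take, two dark steel bands round it and a dark grey filled sprue spot on top; lies flat on the table; point: centre of the block, 21 mm above its underside; its axes: x along the 90 mm length, z up. May be absent (two or three of the three blocks are there)
- pocket0 (a point): pocket 0 of three in the aluminium carrier (fixed), in a row 105 mm apart, pocket 1 in the middle, pocket 0 next to the orange lock knob; point: centre of the pocket's floor, 10 mm above the table; the pocket is 95 mm long along its y axis and 57 mm wide along its x axis, so a block lies in it with its length along the row; walls stand 10 mm above the floor, 8 mm thick at the long sides and 10 mm between pockets. A block may go in either way round
- pocket1 (a point): pocket 1 of three in the aluminium carrier (fixed), in a row 105 mm apart, pocket 1 in the middle, pocket 0 next to the orange lock knob; point: centre of the pocket's floor, 10 mm above the table; the pocket is 95 mm long along its y axis and 57 mm wide along its x axis, so a block lies in it with its length along the row; walls stand 10 mm above the floor, 8 mm thick at the long sides and 10 mm between pockets. A block may go in either way round
- pocket2 (a point): pocket 2 of three in the aluminium carrier (fixed), in a row 105 mm apart, pocket 1 in the middle, pocket 0 next to the orange lock knob; point: centre of the pocket's floor, 10 mm above the table; the pocket is 95 mm long along its y axis and 57 mm wide along its x axis, so a block lies in it with its length along the row; walls stand 10 mm above the floor, 8 mm thick at the long sides and 10 mm between pockets. A block may go in either way round
- lock_grip (a point): orange wing knob of the carrier lock, 205 mm from pocket 1 along the row beyond pocket 0 (the carrier's -y end): upright bar 59 mm long (its x axis), 16 mm thick (its y axis), 34 mm tall, top 94 mm above the table, on a round 62 mm disc; point: on the vertical turning axis, 12 mm below the bar's top; a white mark lies on the bar's -x end. Below it a fixed blue hub of 74 mm diameter, 44 mm tall
- lock_screw (a joint): turn of the lock's screw, rad, grows clockwise from above (tightening): starts loose somewhere from 0.2 to 1.2, turns easily (0.05 N m), is hard against its stop, tight, at 2.4. The knob carries it along in both directions as long as the ratchet does not slip
- lock_cap (a joint): slip of the orange knob past the screw, rad: stays 0 while the screw turns; once the screw is at its stop, further clockwise turning (about 0.15 N m) makes the knob slip and click, one click every 0.419 rad (24 degrees), the first as the slip passes 0.21. The knob's turn is screw plus slip. More than three clicks is overdone
- dial_grip (a point): black selector on the green control box: upright bar 59 mm long (its x axis), 16 mm thick (its y axis), 34 mm tall, top 133 mm above the table, on a round 62 mm disc; point: on the vertical turning axis, 12 mm below the bar's top; a yellow mark on the bar's -x end is its pointer; eight dots on the box mark its positions, a big red one the end stop, then seven white ones clockwise
- dial (a joint): selector angle, rad, grows clockwise from above: 0 at the end stop (red dot), one detent (click) every 0.419 rad (24 degrees), last position 7 clicks = 2.932. The detents hold about 0.1 N m and pull it into the nearest position when let go. Starts in one of positions 2 to 7
- start_top (a point): green push button of 32 mm diameter on the control box, 98 mm beside the selector; point: the middle of its top
- start (a joint): travel of the start button, m: 0 released, 0.006 fully down (5 N), springs back
- brush_mid (a point): bystander: paint brush lying on the table, 190 mm long; point: near its middle
- bottle_mid (a point): bystander: clear plastic bottle standing on the table, 64 mm diameter, 190 mm tall; point: its centre
- claypot_mid (a point): bystander: square grey clay pot standing on the table, 62 x 62 x 125 mm; point: its centre
Mind the look-alikes: they are no part of the job. What is shaped like the part that bears mould_a_mid but pink, purple or turquoise is not meant.

How it is judged (in metres and radians):
On the way, in this order (a step that is already met when the one before it is completed fails the run):
1. every mould block present sits flat and square in a pocket (((horizontal distance between mould_a_mid and pocket0 below 0.006 m and z of mould_a_mid in the frame of pocket0 below 0.0235 m) or (horizontal distance between mould_a_mid and pocket1 below 0.006 m and z of mould_a_mid in the frame of pocket1 below 0.0235 m) or (horizontal distance between mould_a_mid and pocket2 below 0.006 m and z of mould_a_mid in the frame of pocket2 below 0.0235 m)) and angle between the x axis of each of mould_a_mid, mould_b_mid, mould_c_mid and the y axis of pocket0, either way round below 0.1 rad and angle between each of mould_a_mid, mould_b_mid, mould_c_mid's own z axis and vertical below 0.05 rad and ((horizontal distance between mould_b_mid and pocket0 below 0.006 m and z of mould_b_mid in the frame of pocket0 below 0.0235 m) or (horizontal distance between mould_b_mid and pocket1 below 0.006 m and z of mould_b_mid in the frame of pocket1 below 0.0235 m) or (horizontal distance between mould_b_mid and pocket2 below 0.006 m and z of mould_b_mid in the frame of pocket2 below 0.0235 m)) and ((horizontal distance between mould_c_mid and pocket0 below 0.006 m and z of mould_c_mid in the frame of pocket0 below 0.0235 m) or (horizontal distance between mould_c_mid and pocket1 below 0.006 m and z of mould_c_mid in the frame of pocket1 below 0.0235 m) or (horizontal distance between mould_c_mid and pocket2 below 0.006 m and z of mould_c_mid in the frame of pocket2 below 0.0235 m))), for 0.2 s.
2. the carrier lock is tight and its ratchet has slipped at least one click (value of joint lock_screw above 2.25 rad and value of joint lock_cap above 0.22 rad), for 0.1 s.
3. the selector is back at its end stop (value of joint dial below 0.12 rad), for 0.1 s.
4. the selector stands two clicks per mould from its end stop (4 for two moulds, 6 for three) (((height (world z) of mould_a_mid below -5 m and value of joint dial between 1.556 and 1.796 rad) or (height (world z) of mould_b_mid below -5 m and value of joint dial between 1.556 and 1.796 rad) or (height (world z) of mould_c_mid below -5 m and value of joint dial between 1.556 and 1.796 rad) or ((height (world z) of mould_a_mid above -5 m or height (world z) of pocket0 below -1 m) and (height (world z) of mould_b_mid above -5 m or height (world z) of pocket0 below -1 m) and (height (world z) of mould_c_mid above -5 m or height (world z) of pocket0 below -1 m) and value of joint dial between 2.393 and 2.633 rad))), for 0.3 s.
5. the start button is pressed fully with the selector so set (value of joint start above 0.0045 m and ((height (world z) of mould_a_mid below -5 m and value of joint dial between 1.556 and 1.796 rad) or (height (world z) of mould_b_mid below -5 m and value of joint dial between 1.556 and 1.796 rad) or (height (world z) of mould_c_mid below -5 m and value of joint dial between 1.556 and 1.796 rad) or ((height (world z) of mould_a_mid above -5 m or height (world z) of pocket0 below -1 m) and (height (world z) of mould_b_mid above -5 m or height (world z) of pocket0 below -1 m) and (height (world z) of mould_c_mid above -5 m or height (world z) of pocket0 below -1 m) and value of joint dial between 2.393 and 2.633 rad))), for 0.05 s.
At the end, for the whole second after the job is handed in: each mould present in its own pocket: within 6 mm of its centre, down to 2.5 mm, square to 0.1 rad; lock screw above 2.25 rad, slipped a click (0.22 rad); selector within 0.12 rad of two clicks per mould (1.676 rad for two, 2.513 for three); start button released (all of step 1 and all of step 2 and ((height (world z) of mould_a_mid below -5 m and value of joint dial between 1.556 and 1.796 rad) or (height (world z) of mould_b_mid below -5 m and value of joint dial between 1.556 and 1.796 rad) or (height (world z) of mould_c_mid below -5 m and value of joint dial between 1.556 and 1.796 rad) or ((height (world z) of mould_a_mid above -5 m or height (world z) of pocket0 below -1 m) and (height (world z) of mould_b_mid above -5 m or height (world z) of pocket0 below -1 m) and (height (world z) of mould_c_mid above -5 m or height (world z) of pocket0 below -1 m) and value of joint dial between 2.393 and 2.633 rad)) and value of joint start below 0.003 m); the robot touches nothing.
It fails at once if the lock's ratchet is turned on past three clicks (value of joint lock_cap above 1.47 rad).
It fails at once if the brush is disturbed (moved 30 mm) (distance of brush_mid from where it was at the start of the episode above 0.03 m).
It fails at once if the bottle is disturbed (moved 30 mm) (distance of bottle_mid from where it was at the start of the episode above 0.03 m).
It fails at once if the claypot is disturbed (moved 30 mm) (distance of claypot_mid from where it was at the start of the episode above 0.03 m).
Of mould_a, mould_b, mould_c only 2 to 3 are there at a start; the rules pass over those that are not, and their reading is None.
At some moment in a run one of mould_a, mould_b, mould_c may be knocked a few centimetres aside while the robot is not near it.
Once in a run the grip may slacken for a moment while it holds something.
It also fails if it takes over 210 s, if anything falls off the work surface, if the arm or the gripper's body presses on something with over 40 N, if the wrist force passes 120 N, or if a joint passes its speed limit or range.

## Robot

A 6-joint arm with a two-finger parallel gripper is mounted at the origin on the work surface. World frame = base frame: x ahead of the robot, y to its left, z up, the work surface at z = 0. Lengths are in mm, angles in rad, forces in N, time in s.
With the tool pointing down it reaches from about 300 to 825 mm from the base axis. Payload 5.4 kg.
Tool frame: the origin (TCP) lies at the very end of the fingers, on their centre line; the grasp point (between the pads) lies 19 mm behind it (robot.grasp_offset is the distance from the TCP to the grasp point, in mm); z points along the fingers, y is the line along which they close (so a half turn about z gives the same grasp; the last joint's range is limited). The gripper opens to 92 mm and grips with 3 to 60 N. Pads are 20 mm wide; open, the fingers measure 128 mm over their backs; the gripper's body (75 mm by 189 mm) begins 69 mm behind the grasp point.
Start: joints at [-1.442, 0.158, 1.597, -0, 1.386, -0.21], TCP at [191.08, -542.305, 214.601] pointing down, gripper open.
Joint ranges: [-2.91, 2.91], [-0.94, 2.29], [0.18, 2.7], [-1.29, 4.43], [0.17, 2.64], [-3, 3]. Speed limits (rad/s): [2.57, 2.57, 3.14, 3.14, 3.14, 3.14].

## Interface

Orientations are given as a unit quaternion [w, x, y, z].
In Python, from station import robot gives the robot as it stands.
- The arm moves only by the tool arm_command, never from a script. Its arguments are lists of equal length, an entry for each row: "xyz": the shift along the tool's x, y, z in units of 0.25 m (1.0 is 0.25 m), a list of three; "turn": the turn, a rotation vector about the tool's x, y, z in units of 45 degrees (1.0 is 45 degrees), a list of three; "grip": the opening, from 0 (shut) to 1 (fully open). In form: {"xyz": [[x, y, z], ...], "turn": [[rx, ry, rz], ...], "grip": [grip, ...]}. A call has 1 to 10 rows; each row is the pose to reach, as a shift and turn from the pose commanded when the call began, along the tool's axes at that moment; what a row does not reach only later rows make up. A row lasts 1/8 s, in which the tool goes at most 62.5 mm and 10.7 degrees, less where a joint would pass 70% of its speed; a pose out of reach is approached as far as the arm can. A call with a number of a shift or a turn outside -1 to 1 is refused whole. A call with a gripper value outside its range is refused whole. The fingers move at their own pace and stop on an object; the grip force is fixed at half the most. Time passes only in rows, so rows that repeat a pose let the fingers close. It gives the time, the measured TCP pose, the force, the opening and the grip force at its end, in the units of the state.
- robot.get_obs(): the state, without advancing time (a new reading comes with each control period).
- robot.camera(name): name is "side" or "top" or "wrist"; returns the picture (384x512x3 uint8, blue, green, red); there is no depth.
- robot.camera_info(name): a dict with "fx", "fy", "cx", "cy" (pixels), "k1" (the pictures are not rectified: a ray, as slopes to the right and down, at radius r is drawn at 1 + k1 r^2 times it, then the intrinsics apply), "rvec" (rotation vector, rad) and "tvec" (3), from world to camera coordinates, as OpenCV has them; the wrist camera has in their place "T_tool_cam" (4x4, takes a point from camera to tool coordinates, whose origin is the TCP and whose axes are the flange's). Camera axes: x right, y down, z forward; pixel columns grow to the right and rows downward; lengths in mm; the calibration is good to about 2 mm. A picture is of the moment at which its call begins: read the wrist's pose just before it. camera_info takes no time and is no camera call.
- robot.job_done(): hands the job in; it is judged then, once.
The state is a dict: "t": time; "joint_positions": joint angles; "joint_vel": joint speeds; "effort": joint torques, N m; "eef_pos": TCP position; "ee_rot": TCP orientation; "force": force on the tool from outside, world axes, zero at the start; "moment": the same for the moment, N m; "width": opening from 0.0 (shut) to 1.0 (fully open); "grasp_force": force on a finger pad.
Only numpy, scipy, OpenCV 4.12 (cv2) and the standard library are available. Lean on these libraries where they do the work, as an engineer would, in place of code of your own. Each camera call takes 0.05 s, during which the arm holds its last target. There are 200 camera calls.

## Working session

There is one attempt and no reset: what is moved stays moved. The work goes in short steps, Python scripts to look and compute and a tool call to move; the robot and the scene stay as the last step left them, time stands still between calls to the robot, and variables do not carry over. Pictures are saved under pics/ and viewed, at most 14 in all, crops included, and the job is handed in when it is done.

Besides the shell and the picture viewer there is one more tool, called after ">>>" as a command line: name --argument value ..., lists and objects as JSON in quotes. arm_command: Moves the arm, as the interface text tells. Shifts and turns lie within -1 to 1; 1 stands for 0.25 m of shift or 45 degrees of turn. Its arguments: {"type":"object","properties":{"xyz":{"type":"array"},"turn":{"type":"array"},"grip":{"type":"array"}},"required":["xyz","turn","grip"]}

```bash
ls; mkdir -p pics; cat > h.py <<'E'
import numpy as np, cv2
from scipy.spatial.transform import Rotation as R
from station import robot
def pose():
    o=robot.get_obs(); q=o['ee_rot']
    return np.array(o['eef_pos']),R.from_quat([q[1],q[2],q[3],q[0]]).as_matrix()
def snap(name,fn=None):
    p,Rm=pose(); im=robot.camera(name); i=robot.camera_info(name)
    if 'rvec' in i:
        Rc=cv2.Rodrigues(np.array(i['rvec'],float))[0]; t=np.array(i['tvec'],float).ravel()
        Rw=Rc.T; c=-Rc.T@t
    else:
        T=np.array(i['T_tool_cam']); Rw=Rm@T[:3,:3]; c=p+Rm@T[:3,3]
    if fn: cv2.imwrite('pics/'+fn,im)
    return im,(i,Rw,c)
def K(i): return np.array([[i['fx'],0,i['cx']],[0,i['fy'],i['cy']],[0,0,1.]]),np.array([i['k1'],0,0,0.])
def ray(cam,uv,z):
    i,Rw,c=cam; k,d=K(i)
    n=cv2.undistortPoints(np.array(uv,float).reshape(-1,1,2),k,d).reshape(-1,2)
    v=np.c_[n,np.ones(len(n))]@Rw.T
    return c+v*((z-c[2])/v[:,2])[:,None]
def proj(cam,P):
    i,Rw,c=cam; k,d=K(i); rv=cv2.Rodrigues(Rw.T)[0]
    return cv2.projectPoints(np.array(P,float).reshape(-1,1,3),rv,-Rw.T@c,k,d)[0].reshape(-1,2)
E
python3 - <<'E'
from h import *
ims=[]
for n in ['top','side','wrist']:
    im,cam=snap(n,n+'0.png'); print(n,cam[0]['fx'],cam[0]['k1'],cam[2].round(),cam[1].round(2).tolist())
p,Rm=pose();print(p,Rm.round(3).tolist())
E
```

```text
pics
top 395.22250463060084 -0.012979989039064372 [ 394.   33. 1222.] [[0.0, -0.99, 0.14], [-1.0, 0.0, 0.02], [-0.02, -0.14, -0.99]]
side 389.99562250524053 0.04659061499424116 [ 114. 1045.  742.] [[-0.91, -0.19, 0.35], [-0.4, 0.46, -0.79], [-0.01, -0.87, -0.5]]
wrist 320.17856508066143 0.023947775239070625 [ 266. -515.  384.] [[0.33, -0.91, -0.26], [-0.94, -0.32, -0.09], [-0.0, 0.28, -0.96]]
[ 191.02293217 -541.84634066  213.88561472] [[0.943, 0.332, -0.0], [0.332, -0.943, 0.001], [0.0, -0.001, -1.0]]
```

View pics/top0.png

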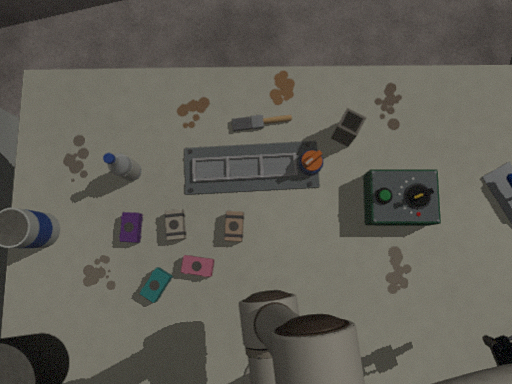

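View pics/side0.png

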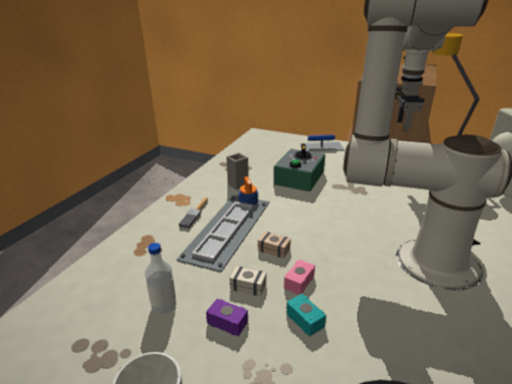

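The top view shows two banded moulds, at about (175,225) and (234,226). The plain purple, turquoise and pink blocks are decoys. The carrier spans (190–300,165) with the lock at (312,161), the selector is at (418,196) and the button at (384,196).

```bash
python3 - <<'E'
from h import *
im,cam=snap('top')
cv2.imwrite('pics/c1.png',cv2.resize(im[135:245,160:445],None,fx=2.8,fy=2.8,interpolation=cv2.INTER_CUBIC))
hsv=cv2.cvtColor(im,cv2.COLOR_BGR2HSV)
for n,lo,hi,z in [('orange',(5,170,120),(18,255,255),94),('button',(55,120,60),(85,255,255),105),('red',(0,150,100),(4,255,255),99),('yellow',(22,120,120),(35,255,255),133)]:
    m=cv2.inRange(hsv,lo,hi); k,l,s,c=cv2.connectedComponentsWithStats(m)
    for j in range(1,k):
        if s[j,4]>4: print(n,c[j].round(1),s[j,4],ray(cam,c[j],z)[0].round())
for uv,z in [((175,219),42),((234,220),42),((210,168),20),((244,167),20),((279,166),20)]:
    print(uv,ray(cam,uv,z)[0].round())
E
```

```text
orange [311.9 154.2] 84 [666. -94.  94.]
orange [315.2 164.4] 84 [ 636. -103.   94.]
button [385.  194.6] 89 [ 546. -298.  105.]
red [418.4 213.8] 9 [ 492. -391.   99.]
yellow [418.3 195.3] 11 [ 540. -381.  133.]
(175, 219) [482. 314.  42.]
(234, 220) [479. 136.  42.]
(210, 168) [642. 214.  20.]
(244, 167) [645. 108.  20.]
(279, 166) [647.  -0.  20.]
```

View pics/c1.png

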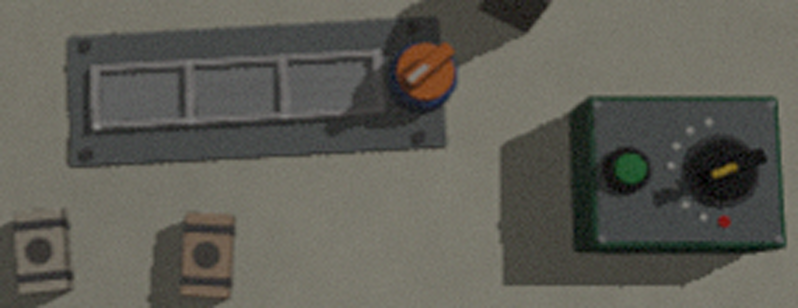

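The crop shows the selector pointer at roughly position 3. The lock bar lies at about −56°/124° in world yaw. I'll move to a viewpoint above the moulds and carrier.

>>> arm_command --xyz '[[0.72,-0.78,-0.155],[0.72,-0.78,-0.155],[0.72,-0.78,-0.155],[0.72,-0.78,-0.155],[0.72,-0.78,-0.155],[0.72,-0.78,-0.155],[0.72,-0.78,-0.155]]' --turn '[[0,0,0],[0,0,0],[0,0,0],[0,0,0],[0,0,0],[0,0,0],[0,0,0]]' --grip '[1,1,1,1,1,1,1]'

```text
t: 1.08
eef_pos: [295.5, -299.6, 253.0]
ee_rot: [-0.0, 0.986, 0.168, -0.0]
force: [-1.0, -0.4, -0.1]
width: 1.0
grasp_force: 0.0
```

>>> arm_command --xyz '[[0.72,-0.78,-0.155],[0.72,-0.78,-0.155],[0.72,-0.78,-0.155],[0.72,-0.78,-0.155],[0.72,-0.78,-0.155],[0.72,-0.78,-0.155],[0.72,-0.78,-0.155]]' --turn '[[0,0,0],[0,0,0],[0,0,0],[0,0,0],[0,0,0],[0,0,0],[0,0,0]]' --grip '[1,1,1,1,1,1,1]'

```text
t: 1.95
eef_pos: [400.8, -56.3, 291.6]
ee_rot: [-0.0, 0.986, 0.168, -0.001]
force: [-1.2, 0.1, 0.2]
width: 0.999
grasp_force: 0.0
```

>>> arm_command --xyz '[[0.67,-0.72,-0.155],[0.67,-0.72,-0.155],[0.67,-0.72,-0.155],[0.67,-0.72,-0.155],[0.67,-0.72,-0.155],[0.67,-0.72,-0.155],[0.67,-0.72,-0.155],[0.67,-0.72,-0.155],[0.67,-0.72,-0.155]]' --turn '[[0,0,0.43],[0,0,0.43],[0,0,0.43],[0,0,0.43],[0,0,0.43],[0,0,0.43],[0,0,0.43],[0,0,0.43],[0,0,0.43]]' --grip '[1,1,1,1,1,1,1,1,1]'

```text
t: 3.08
eef_pos: [499.1, 169.7, 330.9]
ee_rot: [0.0, 1.0, -0.0, 0.0]
force: [0.4, 0.2, 0.5]
width: 1.0
grasp_force: 0.0
```

```bash
python3 - <<'E'
from h import *
im,cam=snap('wrist','w1.png'); print(pose(),robot.get_obs()['joint_positions'])
E
```

```text
(array([499.07047493, 169.89367201, 330.930779  ]), array([[ 9.99999989e-01, -6.17253306e-05,  1.35402192e-04],
       [-6.17146645e-05, -9.99999995e-01, -7.87768964e-05],
       [ 1.35407054e-04,  7.87685392e-05, -9.99999988e-01]])) [ 9.87351566e-02 -1.82659504e-02  1.55617777e+00 -9.17897140e-05
  1.60355386e+00  1.66959019e+00]
```

View pics/w1.png

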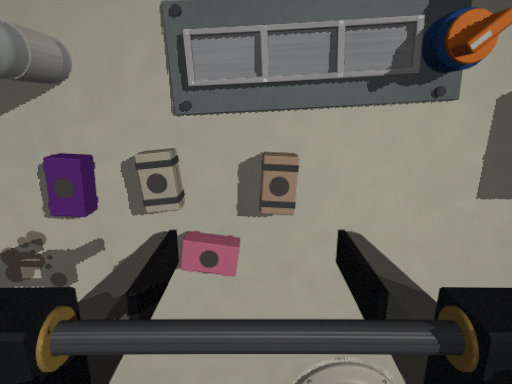

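The wrist view shows the cream mould with its sprue at (157,183) and the pinkish mould with its sprue at (279,186). The pocket rim runs from (185,30) to (425,75). Next I'll measure these by thresholding.

```bash
cat >> h.py <<'E'
def darkparts(im,roi,thr):
    x0,y0,x1,y1=roi; g=cv2.cvtColor(im,cv2.COLOR_BGR2GRAY)[y0:y1,x0:x1]
    k,l,s,c=cv2.connectedComponentsWithStats((g<thr).astype(np.uint8))
    out=[]
    for j in range(1,k):
        if s[j,4]>25:
            ys,xs=np.where(l==j); out.append((c[j]+[x0,y0],s[j,4],np.c_[xs+x0,ys+y0].astype(float)))
    return out
E
python3 - <<'E'
from h import *
im=cv2.imread('pics/w1.png'); i=robot.camera_info('wrist'); p,Rm=pose(); T=np.array(i['T_tool_cam']); cam=(i,Rm@T[:3,:3],p+Rm@T[:3,3])
for roi in [(130,145,192,218),(252,145,306,218)]:
    for c,a,pts in darkparts(im,roi,75):
        W=ray(cam,pts,42)[:,:2]; r=cv2.minAreaRect(W.astype(np.float32))
        print(roi[0],c.round(1),a,ray(cam,c,42)[0].round(1),[np.round(v,1) for v in r])
g=cv2.cvtColor(im,cv2.COLOR_BGR2GRAY); print(g[40:80:2,225],g[50,175:200],g[50,255:275])
print(g[150:190:3,160],g[150:190:3,280])
sub=np.zeros_like(g); sub[15:90,180:428]=(g[15:90,180:428]>128)
k,l,s,c=cv2.connectedComponentsWithStats(sub)
for j in range(1,k):
    if s[j,4]>60:
        ys,xs=np.where(l==j); W=ray(cam,np.c_[xs,ys],20)[:,:2]; print(s[j],[np.round(v,1) for v in cv2.minAreaRect(W.astype(np.float32))])
E
```

```text
130 [156.2 163.6] 287 [494.7 316.3  42. ] [array([495.2, 316.4]), array([12.5, 64.3]), np.float64(8.6)]
130 [156.5 183. ] 302 [465.8 318.4  42. ] [array([465.7, 318.4]), array([27.4, 27.6]), np.float64(41.7)]
130 [163.5 200.2] 254 [439.3 310.3  42. ] [array([439.5, 310.2]), array([16. , 65.7]), np.float64(14.0)]
252 [274.7 183.9] 561 [464.5 144.3  42. ] [array([465.2, 139.8]), array([53.7, 88.2]), np.float64(87.3)]
252 [278.8 186. ] 290 [461.3 138.3  42. ] [array([461.2, 137.9]), array([27.6, 26.7]), np.float64(0.7)]
[120 118 120 121 120 118 118 123 118 122 119 121 118 119 119 115 118 117
 119 125] [ 88  88  76  48  49  46  48  47  50  69 136 129 130 130 133 133 114 107
 119 119 118 119 120 117 117] [ 69  68  67  68  67  68 113 135 131 136 132 134 125 117 115 115 115 115
 116 116]
[ 76 135 134 134  53  51 129 134  79  60  56  57  57  57] [147  78 115 120 118  54  54  96 117  69  58  59  58  60]
[355  15  69  18 260] [array([678.3,  -6.1]), array([20.2, 90. ]), np.float64(2.2)]
[321  20  68  57 488] [array([647.5,  30.9]), array([91.8, 70.7]), np.float64(83.2)]
[ 183   23  137   62 1384] [array([643.3, 177.1]), array([ 71.2, 184.5]), np.float64(2.9)]
```

>>> arm_command --xyz '[[0.3,0.2,0.3],[0.3,0.2,0.3],[0.3,0.2,0.3],[0.3,0.2,0.3],[0.3,0.2,0.3]]' --turn '[[0,0,0],[0,0,0],[0,0,0],[0,0,0],[0,0,0]]' --grip '[1,1,1,1,1]'

```text
t: 3.75
eef_pos: [574.4, 121.4, 257.9]
ee_rot: [-0.0, 1.0, 0.001, 0.002]
force: [0.3, -0.4, 0.5]
width: 0.997
grasp_force: 0.0
```

```bash
python3 - <<'E'
from h import *
im,cam=snap('wrist','w2.png'); print(pose()[0])
g=cv2.cvtColor(im,cv2.COLOR_BGR2GRAY)
E
```

```text
[574.37836172 121.44214945 257.83084736]
```

View pics/w2.png

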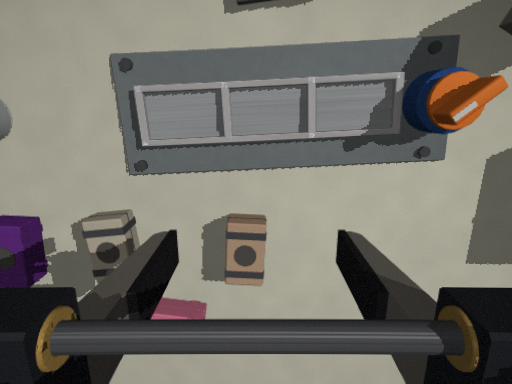

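The view shows the whole pocket rim, with corners at about (135,87), (403,72), (405,133) and (143,145). The pinkish sprue is at (245,256).

```bash
python3 - <<'E'
from h import *
im=cv2.imread('pics/w2.png'); i=robot.camera_info('wrist'); p,Rm=pose(); T=np.array(i['T_tool_cam']); cam=(i,Rm@T[:3,:3],p+Rm@T[:3,3])
g=cv2.GaussianBlur(cv2.cvtColor(im,cv2.COLOR_BGR2GRAY),(3,3),0).astype(int)
def fit(P,z=20):
    W=ray(cam,P,z)[:,:2].astype(np.float32); l=cv2.fitLine(W,cv2.DIST_HUBER,0,.01,.01).ravel()
    d=abs((W-l[2:])@[-l[1],l[0]]); W=W[d<2]; return cv2.fitLine(W,cv2.DIST_HUBER,0,.01,.01).ravel(),len(W)
def edge(a,rng,sgn):  # strongest dark->bright step walking rng
    v=np.array([a(k) for k in rng]); j=np.argmax(v[2:]-v[:-2]); return rng[j]+sgn*1
Ptop=[(c,edge(lambda k:g[k,c],list(range(int(87-(c-135)*.056)-9,int(87-(c-135)*.056)+5)),1)) for c in range(150,395,3)]
Pbot=[(c,edge(lambda k:g[k,c],list(range(int(145-(c-143)*.046)+9,int(145-(c-143)*.046)-5,-1)),-1)) for c in range(150,400,3)]
Pl=[(edge(lambda k:g[r,k],list(range(int(135+(r-87)*.14)-8,int(135+(r-87)*.14)+6)),1),r) for r in range(94,140,2)]
Pr=[(edge(lambda k:g[r,k],list(range(int(403+(r-72)*.03)+8,int(403+(r-72)*.03)-6,-1)),-1),r) for r in range(78,130,2)]
L=[fit(P) for P in (Ptop,Pbot,Pl,Pr)]
for l,n in L: print(l.round(3),n, 'ang',np.degrees(np.arctan2(l[1],l[0])).round(2))
def X(a,b):
    a,b=a[0],b[0]; s=np.linalg.solve(np.c_[a[:2],-b[:2]],b[2:]-a[2:]); return a[2:]+s[0]*a[:2]
t,b,l,r=L; C=[X(t,l),X(t,r),X(b,r),X(b,l)]
C=np.array(C);print(C.round(1)); ce=C.mean(0)
u=(C[0]+C[3]-C[1]-C[2]);u/=np.linalg.norm(u)
print('len',np.linalg.norm(C[0]-C[1]),np.linalg.norm(C[0]-C[3]),'centre',ce,'yaw of +y',np.degrees(np.arctan2(u[1],u[0])))
for k in (-1,0,1): print('pocket',k+1,(ce+u*105*k).round(1))
print('lock',(ce-u*205).round(1))
for roi in [(222,210,272,288)]:
    for c,a,pts in darkparts(im,roi,75): print(c,a,ray(cam,c,42)[0])
E
```

```text
[ 5.00000e-02 -9.99000e-01  6.82892e+02  1.05358e+02] 82 ang -87.12
[ 5.20000e-02 -9.99000e-01  6.10725e+02  1.03251e+02] 82 ang -87.04
[9.99000e-01 4.90000e-02 6.47551e+02 2.70249e+02] 23 ang 2.81
[ 9.99000e-01  5.20000e-02  6.55959e+02 -5.42850e+01] 20 ang 2.97
[[674.5 271.6]
 [690.8 -52.5]
 [619.  -56.2]
 [602.2 268. ]]
len 324.45786 72.42094 centre [646.6345   107.728806] yaw of +y 92.919655
pocket 0 [652.    2.9]
pocket 1 [646.6 107.7]
pocket 2 [641.3 212.6]
lock [657.1 -97. ]
[245.10465116 235.85271318] 258 [488.98901273 137.41365925  42.        ]
[244.67164179 255.50746269] 335 [460.9293068  138.19643583  42.        ]
[243.37333333 274.44888889] 225 [432.92736421 140.1629511   42.        ]
```

>>> arm_command --xyz '[[-0.454,-0.067,0.4],[-0.454,-0.067,0.4],[-0.454,-0.067,0.4],[-0.454,-0.067,0.6],[-0.454,-0.067,0.8],[-0.454,-0.067,0.9],[-0.454,-0.067,0.98],[-0.454,-0.067,0.98],[-0.454,-0.067,0.98]]' --turn '[[0,0,0.035],[0,0,0.035],[0,0,0.035],[0,0,0.035],[0,0,0.035],[0,0,0.035],[0,0,0.035],[0,0,0.035],[0,0,0.035]]' --grip '[1,1,1,1,1,1,1,1,1]'

```text
t: 4.92
eef_pos: [461.8, 137.6, 12.3]
ee_rot: [-0.0, 1.0, -0.013, 0.001]
force: [0.3, -0.1, 0.5]
width: 0.999
grasp_force: 0.0
```

>>> arm_command --xyz '[[0,0,0],[0,0,0],[0,0,0],[0,0,0],[0,0,0],[0,0,0],[0,0,0],[0,0,0]]' --turn '[[0,0,0],[0,0,0],[0,0,0],[0,0,0],[0,0,0],[0,0,0],[0,0,0],[0,0,0]]' --grip '[0,0,0,0,0,0,0,0]'

```text
t: 5.92
eef_pos: [460.7, 137.3, 10.9]
ee_rot: [-0.0, 1.0, -0.013, -0.0]
force: [-0.6, -0.5, 1.8]
width: 0.567
grasp_force: 29.8
```

>>> arm_command --xyz '[[0,0,-0.2],[0,0,-0.4],[0,0,-0.4],[0,0,-0.4]]' --turn '[[0,0,0],[0,0,0],[0,0,0],[0,0,0]]' --grip '[0,0,0,0]'

```text
t: 6.42
eef_pos: [459.3, 137.2, 109.2]
ee_rot: [0.0, 1.0, -0.013, -0.001]
force: [-0.3, -0.4, -4.4]
width: 0.559
grasp_force: 29.8
```

```bash
python3 - <<'E'
from h import *
im,cam=snap('wrist','w3.png'); p,Rm=pose();print(p,np.degrees(np.arctan2(Rm[1,0],Rm[0,0])))
print(robot.get_obs()['force'])
E
```

```text
[458.75748993 137.21712034 108.5263324 ] -1.5191744301787522
[-0.52541212  0.42148363 -3.15385921]
```

View pics/w3.png

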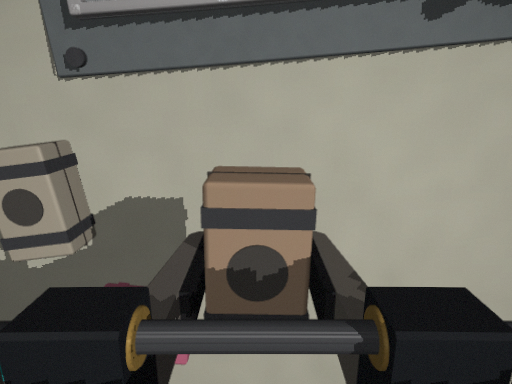

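The mould is held square between the fingers, with its sprue at (257,272). I'll measure its offset from the TCP.

```bash
cat >> h.py <<'E'
def held(im,cam,zt,roi=(215,232,300,312),thr=60):
    p,Rm=pose()
    for c,a,pts in darkparts(im,roi,thr):
        w=ray(cam,c,p[2]+zt)[0]; r=cv2.minAreaRect(ray(cam,pts,p[2]+zt)[:,:2].astype(np.float32)); print(c.round(1),a,'tool',(Rm.T@(w-p)).round(1),np.round(r[1],1))
def plan(T,yaw):
    p,Rm=pose(); y=np.arctan2(Rm[1,0],Rm[0,0]); d=Rm.T@(np.array(T)-p)
    print('at',p.round(1),np.degrees(y).round(1),'xyz',(d/250).round(3),'turn',round(((np.degrees(y)-yaw+180)%360-180)/45,3), 'raw',(np.degrees(y)-yaw)/45)
E
python3 - <<'E'
from h import *
im,cam=snap('wrist'); held(im,cam,31)
for c,a,pts in darkparts(im,(0,140,100,258),70): print(c,a,ray(cam,c,42)[0])
plan([648,107,130],92.9)
E
```

```text
[256.1 283.4] 1571 tool [ -5.8  -1.4 -31. ] [30.4 19.3]
[ 43.88061083 202.13234614] 2161 [468.76736263 301.170871    42.        ]
[ 21.49956332 206.46899563] 1145 [465.75230393 318.71008023  42.        ]
[ 93.29032258 231.74193548] 31 [443.31548221 267.99525681  42.        ]
at [458.7 137.2 108.4] -1.5 xyz [ 0.76   0.101 -0.09 ] turn -2.098 raw -2.0981852927904736
```

```bash
python3 - <<'E'
from h import *
im=cv2.imread('pics/w3.png'); i=robot.camera_info('wrist'); p,Rm=pose(); T=np.array(i['T_tool_cam']); cam=(i,Rm@T[:3,:3],p+Rm@T[:3,3])
g=cv2.cvtColor(im,cv2.COLOR_BGR2GRAY); print(g[225:320:3,257],g[272,215:300:4])
for v in [(257,272.5),(227,272),(287,272),(257,244),(257,302)]: print(Rm.T@(ray(cam,v,p[2]+31)[0]-p))
E
```

```text
[ 55  59 127 126 129 127 127  59  62  64  61  63  62  62  61  63  62  63
  62  36  35  31  30  36  35  31  71  69  70  70  27  30] [71 72 71 35 34 37 31 34 33 34 37 62 62 62 63 62 33 33 38 70 70 70]
[  0.17722072  -0.93088461 -31.0015038 ]
[  0.46132162 -15.52535036 -31.00709359]
[  0.45440284  13.66625697 -30.99865312]
[ 15.28656513  -0.93690984 -31.07526117]
[-16.33531392  -0.92432022 -30.92089666]
```

>>> arm_command --xyz '[[0.2,0.03,-0.16],[0.4,0.06,-0.16],[0.5,0.1,-0.16],[0.5,0.1,-0.16],[0.5,0.1,-0.16],[0.5,0.1,-0.16]]' --turn '[[0,0,-0.2],[0,0,-0.4],[0,0,-0.6],[0,0,-0.8],[0,0,-1],[0,0,-1]]' --grip '[0,0,0,0,0,0]'

```text
t: 7.28
eef_pos: [583.7, 109.0, 148.5]
ee_rot: [-0.001, 0.929, 0.37, -0.002]
force: [1.2, 0.0, -3.2]
width: 0.565
grasp_force: 29.8
```

>>> arm_command --xyz '[[0,0,0],[0,0,0],[0,0,0],[0,0,0],[0,0,0],[0,0,0],[0,0,0]]' --turn '[[0,0,-0.2],[0,0,-0.4],[0,0,-0.6],[0,0,-0.8],[0,0,-1],[0,0,-1],[0,0,-1]]' --grip '[0,0,0,0,0,0,0]'

```text
t: 8.15
eef_pos: [584.6, 109.1, 150.2]
ee_rot: [-0.0, 0.718, 0.696, -0.0]
force: [-0.6, 0.7, -2.7]
width: 0.562
grasp_force: 29.8
```

```bash
python3 - <<'E'
from h import *
im,cam=snap('wrist','w4.png')
plan([647.5,107.7,100],92.9)
o=robot.get_obs();print(o['width'],o['force'],o['joint_positions'])
E
```

```text
at [584.7 109.  150.4] 88.3 xyz [0.002 0.251 0.201] turn -0.102 raw -0.10195956135749971
0.5602811905184726 [-0.19225943  0.1536198  -3.42612406] [-1.85980186e-02  2.63851707e-01  1.60464104e+00 -2.47883134e-06
  1.27385121e+00  1.08670155e-02]
```

View pics/w4.png

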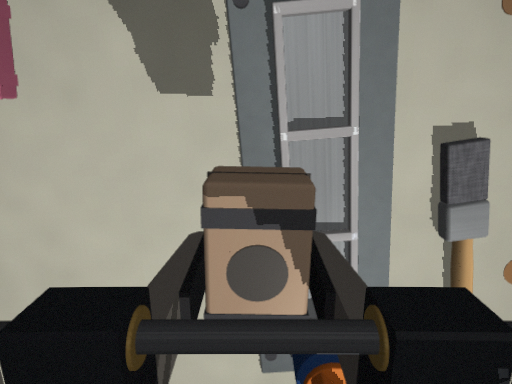

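The mould is held square. The rim of pockets 1 and 2 is visible ahead, with outer edges near columns 275 and 357. I'll cross-check the carrier's centre line from this orientation.

```bash
python3 - <<'E'
from h import *
im=cv2.imread('pics/w4.png'); i=robot.camera_info('wrist'); p,Rm=pose(); T=np.array(i['T_tool_cam']); cam=(i,Rm@T[:3,:3],p+Rm@T[:3,3])
g=cv2.GaussianBlur(cv2.cvtColor(im,cv2.COLOR_BGR2GRAY),(3,3),0).astype(int)
def fit(P,z=20):
    W=ray(cam,P,z)[:,:2].astype(np.float32); l=cv2.fitLine(W,cv2.DIST_HUBER,0,.01,.01).ravel()
    d=abs((W-l[2:])@[-l[1],l[0]]); W=W[d<1.5]; return cv2.fitLine(W,cv2.DIST_HUBER,0,.01,.01).ravel(),len(W)
def st(r,c0,s):
    ks=np.arange(c0,c0+s*16,s); v=g[r,ks]; j=np.argmax(v[2:]-v[:-2]); return ks[j+1]
PL=[(st(r,int(274+(r-10)*.045)-8,1),r) for r in range(16,160,3)]
PR=[(st(r,357+7,-1),r) for r in range(10,230,3)]
for P in (PL,PR):
    l,n=fit(P); s=(107.7-l[3])/l[1]; print(n,len(P),l.round(3),'x at y107.7:',l[2]+s*l[0],'x at y212',l[2]+(212.6-l[3])/l[1]*l[0],'ang',np.degrees(np.arctan2(l[1],l[0])))
for r,c in [(8,312),(132,315),(238,340)]:
    v=g[r-10:r+11,c]; print(v)
# divider 1|2 centre at (row132), 
print(ray(cam,[(318,3),(318,131.5),(340,237.5)],20))
E
```

```text
48 48 [ 5.10000e-02 -9.99000e-01  6.05632e+02  2.01330e+02] x at y107.7: 610.4542 x at y212 605.0522 ang -87.05203
74 74 [ 5.20000e-02 -9.99000e-01  6.80211e+02  1.56986e+02] x at y107.7: 682.78107 x at y212 677.3102 ang -87.01453
[]
[ 76  75  76  76  75  74  84 115 145 154 154 154 154 154 154 153 147 135
 131 132 132]
[ 76  76  75  76  92 122 146 157 160 162 164 166 163 156 150 148 148 148
 149 149 149]
[[640.0572579  266.37252722  20.        ]
 [642.95963826 162.30355991  20.        ]
 [667.84325146  55.69615183  20.        ]]
```

>>> arm_command --xyz '[[-0.006,0.249,0.1],[-0.006,0.249,0.2],[-0.006,0.249,0.32],[-0.006,0.249,0.42],[-0.006,0.249,0.42],[-0.006,0.249,0.42]]' --turn '[[0,0,-0.102],[0,0,-0.102],[0,0,-0.102],[0,0,-0.102],[0,0,-0.102],[0,0,-0.102]]' --grip '[0,0,0,0,0,0]'

```text
t: 8.95
eef_pos: [648.0, 105.9, 47.0]
ee_rot: [0.001, 0.688, 0.726, 0.001]
force: [0.1, -0.0, -2.3]
width: 0.559
grasp_force: 30.0
```

```bash
python3 - <<'E'
from h import *
im,cam=snap('wrist','w5.png')
plan([646.9,107.4,22],92.9)
E
```

```text
at [648.4 105.9  47.6] 93.0 xyz [ 0.006 -0.006  0.103] turn 0.003 raw 0.003085202571424222
```

View pics/w5.png

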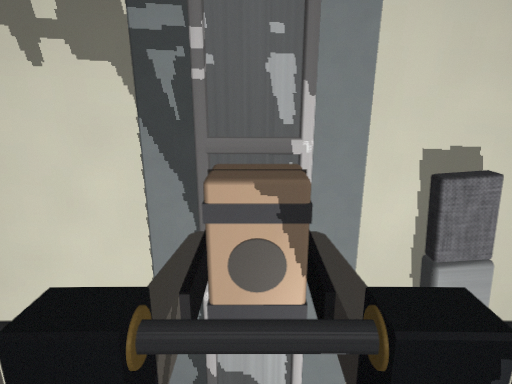

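The mould now looks smaller in the view, its band 108 px wide against 114 before, so it slid down about 8 mm in the grip. I'll re-measure its offset.

```bash
python3 - <<'E'
from h import *
p,Rm=pose(); i=robot.camera_info('wrist'); T=np.array(i['T_tool_cam']); cam=(i,Rm@T[:3,:3],p+Rm@T[:3,3])
for f in ('w3','w4','w5'):
    im=cv2.imread(f'pics/{f}.png'); g=cv2.GaussianBlur(cv2.cvtColor(im,cv2.COLOR_BGR2GRAY),(3,3),0).astype(int)
    # spot diameter horizontally & band position
    m=((g<75)&(g>45)).astype(np.uint8); m=cv2.morphologyEx(m,cv2.MORPH_OPEN,np.ones((5,5)))
    row=g[:,257]; print(f,[(k,row[k]) for k in range(160,322) if abs(row[k+1]-row[k-1])>22])
    r=g[265]; print([(k,r[k]) for k in range(195,320) if abs(r[k+1]-r[k-1])>15])
im=cv2.imread('pics/w5.png')
for zt in (31,27,23):
    print(zt,[(Rm.T@(ray(cam,v,p[2]+zt)[0]-p)).round(1)[:2] for v in [(257,265.5),(227.5,265),(286.5,265),(257,238),(257,293)]])
E
```

```text
w3 [(165, np.int64(152)), (166, np.int64(129)), (167, np.int64(102)), (182, np.int64(105)), (183, np.int64(119)), (207, np.int64(120)), (208, np.int64(96)), (209, np.int64(70)), (228, np.int64(69)), (229, np.int64(96)), (230, np.int64(120)), (243, np.int64(123)), (244, np.int64(104)), (245, np.int64(75)), (301, np.int64(50)), (314, np.int64(48))]
[(203, np.int64(25)), (204, np.int64(43)), (205, np.int64(67)), (206, np.int64(85)), (207, np.int64(98)), (208, np.int64(111)), (226, np.int64(119)), (227, np.int64(100)), (228, np.int64(78)), (286, np.int64(77)), (287, np.int64(96)), (292, np.int64(85)), (308, np.int64(54)), (309, np.int64(43)), (310, np.int64(26)), (311, np.int64(13))]
w4 [(166, np.int64(89)), (208, np.int64(59)), (209, np.int64(44)), (228, np.int64(76)), (229, np.int64(105)), (230, np.int64(131)), (243, np.int64(135)), (244, np.int64(111)), (245, np.int64(80)), (300, np.int64(84)), (301, np.int64(107)), (302, np.int64(132)), (313, np.int64(127)), (314, np.int64(97)), (315, np.int64(70))]
[(203, np.int64(21)), (204, np.int64(40)), (205, np.int64(67)), (206, np.int64(88)), 
[... 871 characters left out ...]
210, np.int64(131)), (211, np.int64(147)), (226, np.int64(152)), (227, np.int64(129)), (228, np.int64(102)), (229, np.int64(88)), (285, np.int64(104)), (286, np.int64(126)), (287, np.int64(155)), (288, np.int64(172)), (299, np.int64(170)), (300, np.int64(138)), (301, np.int64(103)), (305, np.int64(89)), (306, np.int64(75)), (307, np.int64(47)), (308, np.int64(20))]
31 [array([4.7, 0.4]), array([  5. , -13.9]), array([ 4.9, 14.6]), array([19.1,  0.3]), array([-10.5,   0.4])]
27 [array([2.5, 0.4]), array([  2.8, -14.3]), array([ 2.8, 15. ]), array([17.3,  0.4]), array([-13.1,   0.4])]
23 [array([0.4, 0.4]), array([  0.7, -14.7]), array([ 0.6, 15.5]), array([15.6,  0.4]), array([-15.7,   0.4])]
```

>>> arm_command --xyz '[[0.002,-0.006,0],[0.002,-0.006,0.02],[0.002,-0.006,0.04],[0.002,-0.006,0.055],[0.002,-0.006,0.065],[0.002,-0.006,0.072],[0.002,-0.006,0.072]]' --turn '[[0,0,0],[0,0,0],[0,0,0],[0,0,0],[0,0,0],[0,0,0],[0,0,0]]' --grip '[0,0,0,0,0,0,0]'

```text
t: 9.88
eef_pos: [645.9, 106.4, 28.9]
ee_rot: [0.0, 0.688, 0.726, 0.0]
force: [-3.4, 0.0, 3.6]
width: 0.565
grasp_force: 30.0
```

>>> arm_command --xyz '[[0,0,0],[0,0,0],[0,0,0],[0,0,-0.1],[0,0,-0.3],[0,0,-0.5],[0,0,-0.6],[0,0,-0.6]]' --turn '[[0,0,0],[0,0,0],[0,0,0],[0,0,0],[0,0,0],[0,0,0],[0,0,0],[0,0,0]]' --grip '[0.8,0.8,0.8,0.8,0.8,0.9,1,1]'

```text
t: 10.88
eef_pos: [647.4, 106.2, 180.6]
ee_rot: [0.002, 0.688, 0.726, 0.002]
force: [0.7, 0.5, -0.8]
width: 1.001
grasp_force: 0.0
```

```bash
python3 - <<'E'
from h import *
im,cam=snap('wrist','w6.png')
plan([465.8,318.4,12],10)
plan([550,318.4,180],10)
for v in [(0,0)]: pass
print(proj(cam,[[646.6,107.6,52]]))
E
```

```text
at [646.  106.3 178.1] 93.1 xyz [ 0.886 -0.675  0.663] turn 1.846 raw 1.846114000217343
at [646.  106.3 178.1] 93.1 xyz [ 0.868 -0.338 -0.008] turn 1.846 raw 1.846114000217343
[[254.932737   188.04572878]]
```

View pics/w6.png

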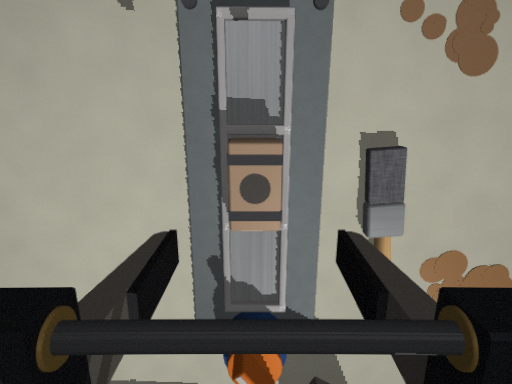

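The pinkish mould sits in pocket 1: its sprue is at (255,188), which is where the projection predicts. Next is the cream mould.

>>> arm_command --xyz '[[0.2,-0.15,0],[0.4,-0.3,0],[0.6,-0.45,0],[0.8,-0.6,0],[0.886,-0.675,0],[0.886,-0.675,0],[0.886,-0.675,0]]' --turn '[[0,0,0.2],[0,0,0.4],[0,0,0.6],[0,0,0.8],[0,0,1],[0,0,1],[0,0,1]]' --grip '[1,1,1,1,1,1,1]'

```text
t: 11.8
eef_pos: [465.3, 317.5, 176.5]
ee_rot: [0.0, 0.913, 0.408, -0.001]
force: [0.7, 0.0, 0.1]
width: 1.0
grasp_force: 0.0
```

>>> arm_command --xyz '[[0,0,0],[0,0,0],[0,0,0],[0,0,0],[0,0,0],[0,0,0]]' --turn '[[0,0,0.2],[0,0,0.4],[0,0,0.6],[0,0,0.84],[0,0,0.84],[0,0,0.84]]' --grip '[1,1,1,1,1,1]'

```text
t: 12.55
eef_pos: [465.8, 317.7, 177.5]
ee_rot: [0.0, 0.996, 0.091, -0.0]
force: [-0.4, -0.2, 0.1]
width: 1.001
grasp_force: 0.0
```

```bash
python3 - <<'E'
from h import *
im,cam=snap('wrist','w7.png')
print(proj(cam,[[465.8,318.4,42]]))
plan([465.8,318.4,12],10)
for c,a,pts in darkparts(im,(190,160,320,310),75):
    W=ray(cam,pts,42)[:,:2]; print(c.round(),a,ray(cam,c,42)[0].round(1),[np.round(v,1) for v in cv2.minAreaRect(W.astype(np.float32))])
E
```

```text
[[256.99728819 187.17539219]]
at [465.6 317.9 177.6] 10.4 xyz [ 0.001 -0.002  0.662] turn 0.009 raw 0.008700200654180139
[263. 162.] 242 [491.7 317.2  42. ] [array([490.3, 320.9]), array([ 4.9, 52.2]), np.float64(10.4)]
[257. 187.] 640 [465.6 318.   42. ] [array([465.3, 318.3]), array([27.5, 27.7]), np.float64(10.4)]
[255. 214.] 437 [437.6 315.7  42. ] [array([437.7, 315.6]), array([ 9.9, 52.9]), np.float64(4.5)]
[263. 282.] 304 [362.6 293.   42. ] [array([361.4, 293.2]), array([ 8.4, 60. ]), np.float64(81.6)]
[208. 292.] 664 [340.2 349.3  42. ] [array([339.5, 348.7]), array([52.7, 20.7]), np.float64(59.5)]
[301. 302.] 352 [346.1 247.3  42. ] [array([347. , 247.7]), array([18.8, 27.7]), np.float64(10.5)]
```

View pics/w7.png

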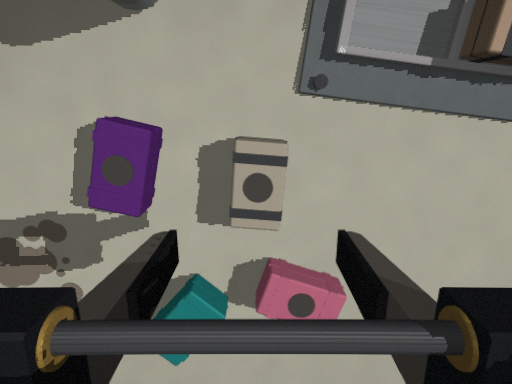

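The cream mould is centred at (257,187), turned about 5° from world x. The decoys are clear of the finger paths, so I'll descend and grip.

>>> arm_command --xyz '[[0.002,-0.002,0.1],[0.002,-0.002,0.3],[0.002,-0.002,0.5],[0.002,-0.002,0.6],[0.002,-0.002,0.655],[0.002,-0.002,0.655],[0.002,-0.002,0.655]]' --turn '[[0,0,0.11],[0,0,0.11],[0,0,0.11],[0,0,0.11],[0,0,0.11],[0,0,0.11],[0,0,0.11]]' --grip '[1,1,1,1,1,1,1]'

```text
t: 13.48
eef_pos: [466.9, 319.5, 15.6]
ee_rot: [-0.0, 0.999, 0.047, 0.001]
force: [0.2, 0.6, -0.0]
width: 0.998
grasp_force: 0.0
```

>>> arm_command --xyz '[[0,0,0],[0,0,0],[0,0,0],[0,0,0],[0,0,0],[0,0,0],[0,0,0],[0,0,0]]' --turn '[[0,0,0],[0,0,0],[0,0,0],[0,0,0],[0,0,0],[0,0,0],[0,0,0],[0,0,0]]' --grip '[0,0,0,0,0,0,0,0]'

```text
t: 14.48
eef_pos: [465.7, 318.9, 14.2]
ee_rot: [0.0, 0.999, 0.047, -0.0]
force: [-1.0, -2.3, 2.2]
width: 0.561
grasp_force: 30.0
```

>>> arm_command --xyz '[[0,0,-0.2],[0,0,-0.4],[0,0,-0.55],[0,0,-0.55],[0,0,-0.55]]' --turn '[[0,0,0],[0,0,0],[0,0,0],[0,0,-0.2],[0,0,-0.4]]' --grip '[0,0,0,0,0]'

```text
t: 15.1
eef_pos: [465.5, 319.3, 151.6]
ee_rot: [-0.0, 0.979, 0.205, 0.0]
force: [-0.3, -0.6, -1.7]
width: 0.56
grasp_force: 30.0
```

```bash
python3 - <<'E'
from h import *
plan([643,212.5,140],92.9)
E
```

```text
at [465.5 319.3 151.6] 23.6 xyz [0.479 0.676 0.046] turn -1.539 raw -1.5394621680301883
```

>>> arm_command --xyz '[[0.12,0.17,0],[0.24,0.34,0],[0.36,0.5,0],[0.479,0.676,0],[0.479,0.676,0],[0.479,0.676,0]]' --turn '[[0,0,-0.2],[0,0,-0.4],[0,0,-0.6],[0,0,-0.8],[0,0,-1],[0,0,-1]]' --grip '[0,0,0,0,0,0]'

```text
t: 15.85
eef_pos: [642.2, 211.0, 150.3]
ee_rot: [-0.001, 0.828, 0.561, -0.001]
force: [0.0, -1.0, -1.4]
width: 0.564
grasp_force: 30.0
```

>>> arm_command --xyz '[[0,0,0.1],[0,0,0.2],[0,0,0.3],[0,0,0.36],[0,0,0.36],[0,0,0.36],[0,0,0.36]]' --turn '[[0,0,-0.2],[0,0,-0.4],[0,0,-0.54],[0,0,-0.54],[0,0,-0.54],[0,0,-0.54],[0,0,-0.54]]' --grip '[0,0,0,0,0,0,0]'

```text
t: 16.73
eef_pos: [643.5, 211.4, 63.2]
ee_rot: [0.001, 0.691, 0.723, 0.001]
force: [0.3, -0.1, -1.9]
width: 0.563
grasp_force: 30.0
```

```bash
python3 - <<'E'
from h import *
im,cam=snap('wrist','w8.png'); p,Rm=pose()
plan([641.7,212.4,24],92.9)
g=cv2.GaussianBlur(cv2.cvtColor(im,cv2.COLOR_BGR2GRAY),(3,3),0).astype(int)
row=g[:,257]; print([(k,int(row[k])) for k in range(160,322) if abs(row[k+1]-row[k-1])>22])
for zt in (28,24,20): print(zt,[(Rm.T@(ray(cam,v,p[2]+zt)[0]-p)).round(1)[:2] for v in [(257,260),(257,270)]])
E
```

```text
at [643.4 211.4  62.9] 92.6 xyz [ 0.004 -0.007  0.156] turn -0.007 raw -0.006969356219716853
[(193, 113), (194, 148), (195, 170), (206, 154), (207, 109), (208, 77), (226, 85), (227, 122), (228, 158), (241, 162), (242, 126), (243, 89), (297, 103), (298, 141), (299, 172), (309, 173), (310, 138), (311, 94), (318, 61), (319, 45)]
28 [array([6. , 0.5]), array([0.5, 0.5])]
24 [array([3.9, 0.5]), array([-1.7,  0.5])]
20 [array([1.8, 0.5]), array([-3.9,  0.5])]
```

View pics/w8.png

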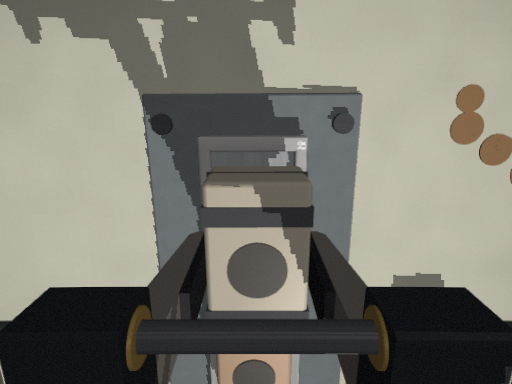

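The cream mould is centred in the grip, sprue at (257,270), and lined up over pocket 2. I'll lower it.

>>> arm_command --xyz '[[0.002,-0.006,0.04],[0.002,-0.006,0.08],[0.002,-0.006,0.11],[0.002,-0.006,0.135],[0.002,-0.006,0.15],[0.002,-0.006,0.155],[0.002,-0.006,0.155]]' --turn '[[0,0,-0.007],[0,0,-0.007],[0,0,-0.007],[0,0,-0.007],[0,0,-0.007],[0,0,-0.007],[0,0,-0.007]]' --grip '[0,0,0,0,0,0,0]'

```text
t: 17.65
eef_pos: [641.3, 211.7, 24.2]
ee_rot: [0.0, 0.689, 0.725, 0.0]
force: [-3.2, -1.8, 5.8]
width: 0.562
grasp_force: 30.0
```

Contact came at the expected height (24.2 mm), so I'll release and retreat.

>>> arm_command --xyz '[[0,0,0],[0,0,0],[0,0,0],[0,0,-0.1],[0,0,-0.3],[0,0,-0.5],[0,0,-0.6],[0,0,-0.6]]' --turn '[[0,0,0],[0,0,0],[0,0,0],[0,0,0],[0,0,0],[0,0,0],[0,0,0],[0,0,0]]' --grip '[0.8,0.8,0.8,0.8,0.8,0.9,1,1]'

```text
t: 18.65
eef_pos: [642.7, 211.9, 175.7]
ee_rot: [0.002, 0.689, 0.725, 0.002]
force: [0.3, 0.2, -0.1]
width: 0.997
grasp_force: 0.0
```

```bash
cat >> h.py <<'E'
def check(im,cam):
    for n,(x,y) in {'p1':(646.6,107.6),'p2':(641.3,212.6)}.items():
        uv=proj(cam,[[x,y,52]])[0]; u,v=uv.astype(int); g=cv2.cvtColor(im,cv2.COLOR_BGR2GRAY)
        if not(25<u<487 and 25<v<359): print(n,'out');continue
        for c,a,pts in darkparts(im,(max(u-28,0),max(v-28,0),u+28,v+28),75):
            W=ray(cam,pts,52)[:,:2]; r=cv2.minAreaRect(W.astype(np.float32)); print(n,uv.round(),c.round(1),a,'off',(ray(cam,c,52)[0][:2]-[x,y]).round(1),np.round(r[1],1),round(r[2],1))
E
python3 - <<'E'
from h import *
im,cam=snap('wrist','w9.png'); check(im,cam)
plan([654,-97,200],123)
E
```

```text
p1 [254. 288.] [252.7 263.6] 438 off [-3.  27.5] [52.1 10.2] 2.8
p1 [254. 288.] [229.  285.4] 28 off [-26.5   1.4] [ 1.  30.5] 1.6
p1 [254. 288.] [249.8 287.2] 303 off [-4.7  0.3] [28.1 20.3] 76.7
p1 [254. 288.] [254.2 310.9] 342 off [  1.2 -28.1] [51.3  9.8] 1.7
p2 [254. 190.] [250.6 184.6] 511 off [-3.7  5.3] [52.6 54.2] 2.9
p2 [254. 190.] [254.7 190.5] 700 off [ 0.5 -0.3] [27.7 28.6] 2.9
at [641.3 211.7 173. ] 92.9 xyz [-1.236 -0.013 -0.108] turn -0.668 raw -0.6679808300013522
```

Both moulds are seated within 1 mm. On to the lock.

>>> arm_command --xyz '[[-0.25,0,-0.1],[-0.5,0,-0.1],[-0.75,0,-0.1],[-1,-0.01,-0.1],[-1,-0.01,-0.1],[-1,-0.01,-0.1]]' --turn '[[0,0,0],[0,0,0],[0,0,0],[0,0,0],[0,0,0],[0,0,0]]' --grip '[1,1,1,1,1,1]'

```text
t: 19.45
eef_pos: [650.4, -37.8, 195.7]
ee_rot: [-0.002, 0.689, 0.725, -0.001]
force: [-0.0, 0.4, -0.2]
width: 1.002
grasp_force: 0.0
```

>>> arm_command --xyz '[[-0.2,0,0],[-0.236,0,0],[-0.236,0,0],[-0.236,0,0],[-0.236,0,0],[-0.236,0,0]]' --turn '[[0,0,-0.2],[0,0,-0.4],[0,0,-0.66],[0,0,-0.66],[0,0,-0.66],[0,0,-0.66]]' --grip '[1,1,1,1,1,1]'

```text
t: 20.2
eef_pos: [654.4, -96.3, 197.7]
ee_rot: [-0.0, 0.48, 0.877, -0.0]
force: [0.1, 0.1, 0.1]
width: 0.999
grasp_force: 0.0
```

```bash
cat >> h.py <<'E'
def orange(im,cam):
    hsv=cv2.cvtColor(im,cv2.COLOR_BGR2HSV); m=cv2.inRange(hsv,(5,150,90),(20,255,255))
    return m
E
python3 - <<'E'
from h import *
im,cam=snap('wrist','w10.png'); p,Rm=pose(); print(p,np.degrees(np.arctan2(Rm[1,0],Rm[0,0])), robot.get_obs()['joint_positions'][5],robot.get_obs()['moment'])
print(proj(cam,[[657.1,-97,94],[657.1,-97,60]]))
u,v=proj(cam,[[657.1,-97,80]])[0].astype(int)
cv2.imwrite('pics/w10c.png',cv2.resize(im[max(v-80,0):v+80,u-100:u+100],None,fx=3.5,fy=3.5,interpolation=cv2.INTER_CUBIC)); print(u,v)
E
```

```text
[654.39221742 -96.49452852 197.76549682] 122.60924498767619 -0.8978186055917985 [-0.06623959 -0.13121793  0.02168783]
[[258.12831761 198.64193355]
 [257.99364342 188.86622466]]
258 194
```

View pics/w10c.png

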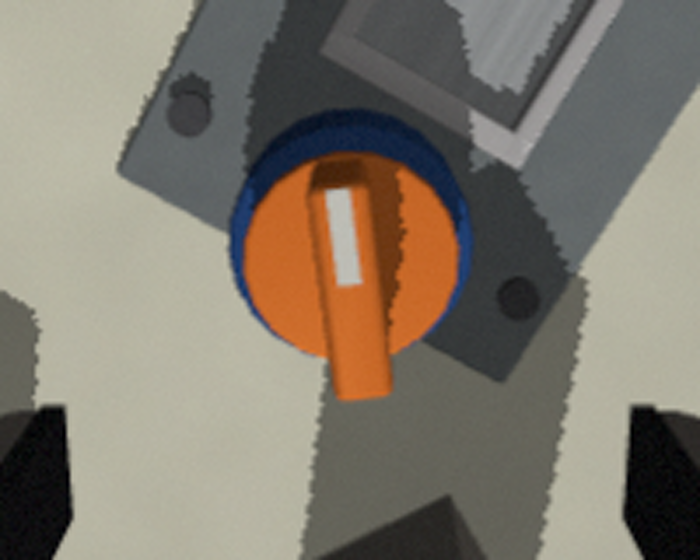

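The crop shows the lock bar with its top's centre line from about (337,187) to (366,398), and the white mark at the far end. A corner of the clay pot is at about (450,497). I'll compute the axis, yaw and clearance.

```bash
python3 - <<'E'
from h import *
i=robot.camera_info('wrist'); p,Rm=pose(); T=np.array(i['T_tool_cam']); cam=(i,Rm@T[:3,:3],p+Rm@T[:3,3])
f=lambda a:np.array(a)/3.5+[158-.36,114-.36]
W=ray(cam,f([(337,187),(366,398)]),94); d=W[0]-W[1]; print(W.round(1),'mid',W.mean(0).round(1),np.linalg.norm(d),'yaw',np.degrees(np.arctan2(d[1],d[0])))
print('pot corner',ray(cam,f([(450,497)]),125))
D=ray(cam,f([(351,253)]),60);print('disc',D)
plan([656,-96.7,70],np.degrees(np.arctan2(d[1],d[0])))
E
```

```text
[[ 638.6  -75.1   94. ]
 [ 675.2 -118.4   94. ]] mid [656.9 -96.8  94. ] 56.658932285980846 yaw 130.19614390291397
pot corner [[ 698.66254989 -118.72271599  125.        ]]
disc [[655.44431958 -94.74276438  60.        ]]
at [654.4 -96.5 197.8] 122.6 xyz [-0.004  0.005  0.511] turn -0.169 raw -0.1685977536719507
```

>>> arm_command --xyz '[[0.003,0.01,0.1],[0.003,0.01,0.25],[0.003,0.01,0.4],[0.003,0.01,0.5],[0.003,0.01,0.527],[0.003,0.01,0.527],[0.003,0.01,0.527]]' --turn '[[0,0,-0.169],[0,0,-0.169],[0,0,-0.169],[0,0,-0.169],[0,0,-0.169],[0,0,-0.169],[0,0,-0.169]]' --grip '[0.45,0.45,0.45,0.45,0.45,0.45,0.45]'

```text
t: 21.12
eef_pos: [657.3, -95.4, 67.9]
ee_rot: [0.001, 0.421, 0.907, 0.0]
force: [0.8, 0.0, -0.1]
width: 0.445
grasp_force: 0.0
```

```bash
python3 - <<'E'
from h import *
plan([656.9,-96.8,66],130.2); print(robot.get_obs()['moment'],robot.get_obs()['width'])
E
```

```text
at [657.3 -95.4  67.9] 130.2 xyz [-0.003 -0.005  0.008] turn 0.001 raw 0.0008408625880993744
[-0.01095361 -0.13808253  0.04989505] 0.44528684664465273
```

>>> arm_command --xyz '[[-0.003,-0.004,0.005],[-0.003,-0.004,0.005],[-0.003,-0.004,0.005],[-0.003,-0.004,0.005],[-0.003,-0.004,0.005],[-0.003,-0.004,0.005],[-0.003,-0.004,0.005],[-0.003,-0.004,0.005]]' --turn '[[0,0,0],[0,0,0],[0,0,0],[0,0,0],[0,0,0],[0,0,0],[0,0,0],[0,0,0]]' --grip '[0,0,0,0,0,0,0,0]'

```text
t: 22.12
eef_pos: [655.7, -96.6, 65.2]
ee_rot: [-0.0, 0.421, 0.907, -0.0]
force: [-3.9, -2.6, 5.2]
width: 0.173
grasp_force: 30.0
```

>>> arm_command --xyz '[[0,0,0],[0,0,0],[0,0,0],[0,0,0],[0,0,0],[0,0,0],[0,0,0]]' --turn '[[0,0,0.1],[0,0,0.2],[0,0,0.35],[0,0,0.5],[0,0,0.65],[0,0,0.8],[0,0,0.8]]' --grip '[0,0,0,0,0,0,0]'

```text
t: 23.0
eef_pos: [656.3, -96.4, 65.2]
ee_rot: [0.0, 0.68, 0.733, 0.0]
force: [-1.8, -2.2, 4.5]
width: 0.171
grasp_force: 30.0
```

```bash
python3 - <<'E'
from h import *
plan([656.9,-96.8,66],130.2); print(robot.get_obs()['moment'],robot.get_obs()['width'])
E
```

```text
at [656.3 -96.4  65.2] 94.3 xyz [-0.002  0.002 -0.003] turn -0.798 raw -0.7975447683741483
[-0.38924957  0.23218991 -0.03498664] 0.17087809843949486
```

>>> arm_command --xyz '[[0,0,0],[0,0,0],[0,0,0],[0,0,0],[0,0,0],[0,0,0],[0,0,0]]' --turn '[[0,0,0.1],[0,0,0.2],[0,0,0.35],[0,0,0.5],[0,0,0.65],[0,0,0.8],[0,0,0.8]]' --grip '[0,0,0,0,0,0,0]'

```text
t: 23.88
eef_pos: [656.8, -96.5, 65.2]
ee_rot: [0.001, 0.873, 0.488, 0.001]
force: [0.7, -2.1, 2.1]
width: 0.169
grasp_force: 30.0
```

```bash
python3 - <<'E'
from h import *
plan([656.9,-96.8,66],130.2); o=robot.get_obs();print(o['moment'],o['effort'][5])
E
```

```text
at [656.8 -96.5  65.2] 58.4 xyz [-0.001  0.001 -0.003] turn -1.595 raw -1.59540816945295
[-0.51078933 -0.27186674 -0.0324265 ] 0.3421119600534439
```

>>> arm_command --xyz '[[0,0,0],[0,0,0],[0,0,0]]' --turn '[[0,0,0.1],[0,0,0.18],[0,0,0.18]]' --grip '[0,0,0]'

```text
t: 24.25
eef_pos: [656.8, -96.6, 65.2]
ee_rot: [0.001, 0.905, 0.425, 0.001]
force: [2.7, -3.1, 1.7]
width: 0.17
grasp_force: 30.0
```

```bash
python3 - <<'E'
from h import *
plan([656.9,-96.8,66],130.2); o=robot.get_obs();print(o['moment'],o['effort'][5])
E
```

```text
at [656.8 -96.6  65.2] 50.3 xyz [-0.     0.001 -0.003] turn -1.775 raw -1.7747552886088473
[-0.62008059 -0.61317878 -0.01122649] 0.14567915350198746
```

>>> arm_command --xyz '[[0,0,0],[0,0,0],[0,0,0]]' --turn '[[0,0,0.1],[0,0,0.2],[0,0,0.2]]' --grip '[0,0,0]'

```text
t: 24.62
eef_pos: [656.9, -96.7, 65.2]
ee_rot: [0.001, 0.936, 0.353, 0.001]
force: [3.8, -3.6, 0.8]
width: 0.171
grasp_force: 30.0
```

```bash
python3 - <<'E'
from h import *
plan([656.9,-96.8,66],130.2); o=robot.get_obs();print(o['moment'],o['effort'][5])
E
```

```text
at [656.9 -96.7  65.2] 41.3 xyz [-0.     0.    -0.003] turn -1.975 raw -1.9749163238517837
[-0.74069144 -0.82389204 -0.00258662] 0.15516893472522497
```

>>> arm_command --xyz '[[0,0,0],[0,0,0],[0,0,0]]' --turn '[[0,0,0.1],[0,0,0.2],[0,0,0.2]]' --grip '[0,0,0]'

```text
t: 25.0
eef_pos: [657.0, -96.9, 65.2]
ee_rot: [0.001, 0.96, 0.278, 0.001]
force: [5.0, -4.1, 0.7]
width: 0.174
grasp_force: 30.0
```

```bash
python3 - <<'E'
from h import *
plan([656.9,-96.8,66],130.2); o=robot.get_obs();print(o['moment'],o['effort'][5])
E
```

```text
at [657.  -96.9  65.2] 32.3 xyz [-0.    -0.    -0.003] turn -2.175 raw -2.1749075996544844
[-0.76562368 -0.79515653 -0.09850757] 0.1413012994453311
```

>>> arm_command --xyz '[[0,0,0],[0,0,0],[0,0,0]]' --turn '[[0,0,0.1],[0,0,0.2],[0,0,0.2]]' --grip '[0,0,0]'

```text
t: 25.38
eef_pos: [657.0, -97.0, 65.2]
ee_rot: [0.001, 0.979, 0.202, 0.001]
force: [4.6, -4.5, -0.1]
width: 0.176
grasp_force: 30.0
```

```bash
python3 - <<'E'
from h import *
plan([656.9,-96.8,66],130.2); o=robot.get_obs();print(o['moment'],o['effort'][5])
E
```

```text
at [657.  -97.   65.2] 23.3 xyz [-0.    -0.001 -0.003] turn -2.375 raw -2.374894101737784
[-0.86748615 -0.81683556 -0.06669519] 0.14283662661910057
```

```bash
cat > m.py <<'E'
from h import *
M=[];F=[]
for k in range(5):
    robot.camera('wrist'); o=robot.get_obs(); M.append(o['moment']+[0] if 0 else list(o['moment'])); F.append(o['effort'][5])
p,Rm=pose(); print('yaw',np.degrees(np.arctan2(Rm[1,0],Rm[0,0])).round(2),'M',np.mean(M,0).round(3),np.std(M,0).round(3),'tau6',np.mean(F).round(3),np.std(F).round(3))
E
python3 m.py
```

```text
yaw 23.36 M [-0.826 -0.831 -0.03 ] [0.019 0.015 0.021] tau6 -0.034 0.016
```

>>> arm_command --xyz '[[0,0,0],[0,0,0]]' --turn '[[0,0,0.1],[0,0,0.1]]' --grip '[0,0]'

```text
t: 25.88
eef_pos: [657.1, -97.1, 65.2]
ee_rot: [0.001, 0.987, 0.164, 0.002]
force: [4.4, -5.3, -1.0]
width: 0.171
grasp_force: 30.0
```

```bash
python3 m.py
```

```text
yaw 18.86 M [-0.874 -0.861 -0.048] [0.023 0.015 0.024] tau6 -0.034 0.015
```

>>> arm_command --xyz '[[0,0,0],[0,0,0]]' --turn '[[0,0,0.1],[0,0,0.1]]' --grip '[0,0]'

```text
t: 26.38
eef_pos: [657.1, -97.1, 65.2]
ee_rot: [0.001, 0.992, 0.125, 0.002]
force: [4.3, -4.0, -0.1]
width: 0.17
grasp_force: 30.0
```

```bash
python3 m.py
```

```text
yaw 14.36 M [-0.902 -0.852 -0.055] [0.036 0.028 0.034] tau6 -0.034 0.015
```

>>> arm_command --xyz '[[0,0,0],[0,0,0]]' --turn '[[0,0,0.1],[0,0,0.1]]' --grip '[0,0]'

```text
t: 26.88
eef_pos: [657.1, -97.2, 65.2]
ee_rot: [0.001, 0.996, 0.086, 0.002]
force: [4.9, -4.8, 0.4]
width: 0.176
grasp_force: 30.0
```

```bash
python3 m.py
```

```text
yaw 9.86 M [-0.917 -0.813 -0.038] [0.02  0.051 0.03 ] tau6 -0.034 0.015
```

The static torque reads inconclusive. The geometry is firmer: knob zero is aligned with the carrier, so it started at about 0.92 rad. That puts the slip now near 0.62, so I'll add about 5°, release and check by eye.

>>> arm_command --xyz '[[0,0,0],[0,0,0],[0,0,0]]' --turn '[[0,0,0.1],[0,0,0.1],[0,0,0.1]]' --grip '[0,0,0]'

```text
t: 27.5
eef_pos: [657.1, -97.3, 65.2]
ee_rot: [0.001, 0.999, 0.047, 0.002]
force: [4.0, -5.6, -0.1]
width: 0.171
grasp_force: 30.0
```

>>> arm_command --xyz '[[0,0,0],[0,0,0],[0,0,0],[0,0,-0.1],[0,0,-0.3],[0,0,-0.5],[0,0,-0.53],[0,0,-0.53]]' --turn '[[0,0,0],[0,0,0],[0,0,0],[0,0,0],[0,0,0],[0,0,0],[0,0,0],[0,0,0]]' --grip '[0.45,0.45,0.45,0.45,0.45,0.45,0.45,0.45]'

```text
t: 28.5
eef_pos: [655.6, -96.1, 197.1]
ee_rot: [-0.0, 0.999, 0.045, -0.0]
force: [-0.5, 0.3, 0.1]
width: 0.455
grasp_force: 0.0
```

```bash
python3 - <<'E'
from h import *
im,cam=snap('wrist','w11.png'); p,Rm=pose(); print(p,np.degrees(np.arctan2(Rm[1,0],Rm[0,0])))
check(im,cam)
u,v=proj(cam,[[657,-97,80]])[0].astype(int)
hsv=cv2.cvtColor(im,cv2.COLOR_BGR2HSV); m=np.zeros(im.shape[:2],np.uint8); m[v-45:v+45,u-45:u+45]=255
g=cv2.inRange(hsv,(0,0,110),(180,90,255))&m; k,l,s,c=cv2.connectedComponentsWithStats(g)
for j in range(1,k):
    if 30<s[j,4]<1500: ys,xs=np.where(l==j); W=ray(cam,np.c_[xs,ys],94)[:,:2]; print(c[j].round(),s[j,4],W.mean(0).round(1),[np.round(q,1) for q in cv2.minAreaRect(W.astype(np.float32))])
cv2.imwrite('pics/w11c.png',np.hstack([im[:, :],]) if 0 else cv2.resize(im[v-60:v+60,u-80:u+80],None,fx=3,fy=3))
E
```

```text
[654.8557664  -95.87463129 195.48676028] 5.162953608383311
p1 [ 54. 176.] [ 34.6 186. ] 353 off [-12.5  19.6] [55.9 55.3] 5.2
p1 [ 54. 176.] [ 78.3 165.2] 159 off [ 12.9 -24.8] [ 4.8 44.1] 86.4
p2 out
[218. 152.] 175 [691.7 -58.5] [array([690.2, -60.7]), array([15.7, 12.8]), np.float64(3.0)]
[259. 178.] 179 [672.3 -95.3] [array([671.8, -95.6]), array([24.2,  5.2]), np.float64(5.1)]
```

View pics/w11c.png

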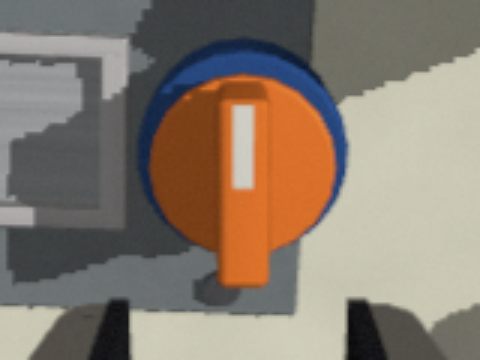

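The knob mark is now at the +x end (yaw 5°), for a total knob turn of about 3.1 rad. That gives roughly 0.7 rad of slip, i.e. two clicks. Now the selector.

>>> arm_command --xyz '[[-0.1,0.2,-0.14],[-0.2,0.4,-0.14],[-0.3,0.56,-0.14],[-0.3,0.56,-0.14],[-0.3,0.56,-0.14]]' --turn '[[0,0,-0.2],[0,0,-0.4],[0,0,-0.6],[0,0,-0.8],[0,0,-0.8]]' --grip '[0.45,0.45,0.45,0.45,0.45]'

```text
t: 29.18
eef_pos: [592.5, -242.2, 229.7]
ee_rot: [-0.002, 0.937, 0.35, -0.001]
force: [-0.1, 0.2, -0.6]
width: 0.448
grasp_force: 0.0
```

```bash
python3 - <<'E'
from h import *
plan([540,-383,230],110)
E
```

```text
at [ 592.5 -242.2  229.7] 41.0 xyz [-0.528  0.287 -0.002] turn -1.533 raw -1.533267894301973
```

>>> arm_command --xyz '[[-0.2,0.1,0],[-0.4,0.2,0],[-0.528,0.287,0],[-0.528,0.287,0],[-0.528,0.287,0],[-0.528,0.287,0]]' --turn '[[0,0,-0.2],[0,0,-0.4],[0,0,-0.6],[0,0,-0.8],[0,0,-1],[0,0,-1]]' --grip '[0.45,0.45,0.45,0.45,0.45,0.45]'

```text
t: 29.92
eef_pos: [541.5, -382.4, 230.8]
ee_rot: [-0.001, 0.732, 0.682, 0.0]
force: [0.7, 0.7, -0.6]
width: 0.451
grasp_force: 0.0
```

>>> arm_command --xyz '[[0,0,0],[0,0,0],[0,0,0],[0,0,0],[0,0,0]]' --turn '[[0,0,-0.2],[0,0,-0.4],[0,0,-0.53],[0,0,-0.53],[0,0,-0.53]]' --grip '[0.45,0.45,0.45,0.45,0.45]'

```text
t: 30.55
eef_pos: [541.6, -382.9, 232.0]
ee_rot: [-0.0, 0.575, 0.818, 0.0]
force: [0.6, 1.0, -0.0]
width: 0.448
grasp_force: 0.0
```

```bash
python3 - <<'E'
from h import *
im,cam=snap('wrist','w12.png'); plan([540,-383,230],110)
u,v=proj(cam,[[540,-383,110]])[0].astype(int); print(u,v)
cv2.imwrite('pics/w12c.png',cv2.resize(im[v-90:v+90,u-120:u+120],None,fx=3.2,fy=3.2,interpolation=cv2.INTER_CUBIC))
E
```

```text
at [ 541.6 -383.   232. ] 109.9 xyz [ 0.002 -0.006  0.008] turn -0.003 raw -0.003217083424612118
254 190
```

View pics/w12c.png

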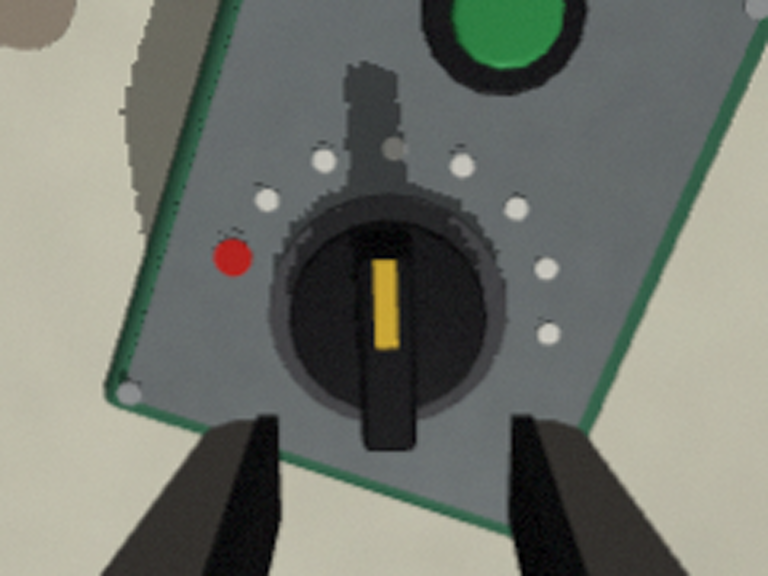

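The crop confirms the pointer is at the third white dot (position 3), with the red dot at (233,257). The bar's top centre line runs from about (384,257) to (389,449), and the button is at (508,15).

```bash
python3 - <<'E'
from h import *
i=robot.camera_info('wrist'); p,Rm=pose(); T=np.array(i['T_tool_cam']); cam=(i,Rm@T[:3,:3],p+Rm@T[:3,3])
f=lambda a:np.array(a)/3.2+[254-120-.35,190-90-.35]
W=ray(cam,f([(384,257),(389,449)]),133); d=W[0]-W[1]; yb=np.degrees(np.arctan2(d[1],d[0])); print(W.round(1),'mid',W.mean(0).round(1),np.linalg.norm(d),'yaw',yb)
D=ray(cam,f([(233,257),(267,200),(324,161),(394,150),(462,165),(517,208),(547,268),(549,334)]),89)
c,r=cv2.minEnclosingCircle(D[:,:2].astype(np.float32)); A=np.c_[2*D[:,:2],np.ones(8)]; s=np.linalg.lstsq(A,(D[:,:2]**2).sum(1),rcond=None)[0]; print('dots centre',s[:2],np.sqrt(s[2]+s[:2]@s[:2]))
print(np.degrees(np.arctan2(D[:,1]-s[1],D[:,0]-s[0])).round(1))
print('button',ray(cam,f([(508,12)]),105))
plan([*W.mean(0)[:2],106],yb)
E
```

```text
[[ 534.  -368.4  133. ]
 [ 554.3 -420.8  133. ]] mid [ 544.1 -394.6  133. ] 56.23161654211569 yaw 111.16514892596842
dots centre [ 544.56983147 -394.92925104] 52.06918670481485
[179.4 155.8 132.  107.9  84.3  60.1  36.2  12. ]
button [[ 544.82835648 -297.09789464  105.        ]]
at [ 541.6 -383.   232. ] 109.9 xyz [-0.047 -0.006  0.504] turn -0.029 raw -0.029109281779465986
```

>>> arm_command --xyz '[[-0.048,-0.006,0.1],[-0.048,-0.006,0.25],[-0.048,-0.006,0.38],[-0.048,-0.006,0.46],[-0.048,-0.006,0.505],[-0.048,-0.006,0.505],[-0.048,-0.006,0.505]]' --turn '[[0,0,0.03],[0,0,0.03],[0,0,0.03],[0,0,0.03],[0,0,0.03],[0,0,0.03],[0,0,0.03]]' --grip '[0.45,0.45,0.45,0.45,0.45,0.45,0.45]'

```text
t: 31.48
eef_pos: [544.9, -395.9, 107.7]
ee_rot: [0.001, 0.583, 0.812, -0.0]
force: [-0.9, -0.7, -0.2]
width: 0.451
grasp_force: 0.0
```

>>> arm_command --xyz '[[0,0,0],[0,0,0],[0,0,0],[0,0,0],[0,0,0],[0,0,0],[0,0,0]]' --turn '[[0,0,0],[0,0,0],[0,0,0],[0,0,0],[0,0,0],[0,0,0],[0,0,0]]' --grip '[0,0,0,0,0,0,0]'

```text
t: 32.35
eef_pos: [544.0, -395.3, 106.5]
ee_rot: [-0.0, 0.583, 0.812, -0.0]
force: [-3.0, 0.3, 4.8]
width: 0.172
grasp_force: 30.0
```

>>> arm_command --xyz '[[0,0,0],[0,0,0],[0,0,0],[0,0,0],[0,0,0],[0,0,0],[0,0,0]]' --turn '[[0,0,-0.1],[0,0,-0.2],[0,0,-0.35],[0,0,-0.5],[0,0,-0.65],[0,0,-0.8],[0,0,-0.8]]' --grip '[0,0,0,0,0,0,0]'

```text
t: 33.22
eef_pos: [543.8, -395.5, 106.5]
ee_rot: [-0.0, 0.303, 0.953, -0.0]
force: [-4.7, 0.4, 5.4]
width: 0.177
grasp_force: 30.0
```

```bash
python3 - <<'E'
from h import *
plan([544.4,-394.8,104.5],179.5); print(robot.get_obs()['moment'],robot.get_obs()['width'])
E
```

```text
at [ 543.8 -395.5  106.5] 144.7 xyz [-0.     0.004  0.008] turn -0.773 raw -0.7728647639220532
[ 0.07229658  0.74872098 -0.01233794] 0.1767500199486093
```

>>> arm_command --xyz '[[0,0.002,0],[0,0.002,0],[0,0.002,0],[0,0.002,0],[0,0.002,0],[0,0.002,0],[0,0.002,0],[0,0.002,0]]' --turn '[[0,0,-0.1],[0,0,-0.2],[0,0,-0.35],[0,0,-0.5],[0,0,-0.65],[0,0,-0.76],[0,0,-0.79],[0,0,-0.79]]' --grip '[0,0,0,0,0,0,0,0]'

```text
t: 34.22
eef_pos: [543.7, -395.6, 106.5]
ee_rot: [-0.001, -0.001, 1.0, -0.001]
force: [-5.2, -1.4, 6.0]
width: 0.168
grasp_force: 30.1
```

```bash
python3 m.py; python3 - <<'E'
from h import *
plan([544.4,-394.8,106.5],83.4); print(robot.get_obs()['moment'],robot.get_obs()['width'])
E
```

```text
yaw -179.85 M [-0.127  0.938 -0.407] [0.027 0.018 0.027] tau6 -0.391 0.004
at [ 543.7 -395.6  106.5] -179.9 xyz [-0.003  0.003  0.   ] turn 2.15 raw -5.8501027267806345
[-0.12475222  0.93535432 -0.35876354] 0.17058936575484995
```

The hard stop is felt at −0.4 N m at the red dot. Now 96° clockwise, which is 4 clicks.

>>> arm_command --xyz '[[0,0,0],[0,0,0],[0,0,0],[0,0,0],[0,0,0],[0,0,0],[0,0,0]]' --turn '[[0,0,0.1],[0,0,0.2],[0,0,0.35],[0,0,0.5],[0,0,0.65],[0,0,0.8],[0,0,0.8]]' --grip '[0,0,0,0,0,0,0]'

```text
t: 35.35
eef_pos: [543.8, -395.5, 106.5]
ee_rot: [-0.0, 0.308, 0.951, -0.001]
force: [-5.7, -1.2, 5.3]
width: 0.175
grasp_force: 30.0
```

>>> arm_command --xyz '[[0,0,0],[0,0,0],[0,0,0],[0,0,0],[0,0,0],[0,0,0],[0,0,0]]' --turn '[[0,0,0.1],[0,0,0.2],[0,0,0.35],[0,0,0.5],[0,0,0.65],[0,0,0.8],[0,0,0.8]]' --grip '[0,0,0,0,0,0,0]'

```text
t: 36.22
eef_pos: [543.9, -395.3, 106.5]
ee_rot: [-0.0, 0.587, 0.81, -0.001]
force: [-5.0, -0.3, 5.1]
width: 0.172
grasp_force: 30.0
```

>>> arm_command --xyz '[[0,0,0],[0,0,0],[0,0,0],[0,0,0],[0,0,0],[0,0,0]]' --turn '[[0,0,0.1],[0,0,0.2],[0,0,0.35],[0,0,0.5],[0,0,0.55],[0,0,0.55]]' --grip '[0,0,0,0,0,0]'

```text
t: 36.98
eef_pos: [544.1, -395.3, 106.5]
ee_rot: [0.0, 0.746, 0.666, -0.001]
force: [-5.5, -0.8, 4.4]
width: 0.172
grasp_force: 30.0
```

```bash
python3 m.py; python3 - <<'E'
from h import *
plan([544.4,-394.8,106.5],83.4)
E
```

```text
yaw 83.48 M [-0.154  0.834  0.014] [0.016 0.02  0.016] tau6 0.001 0.009
at [ 544.1 -395.3  106.5] 83.5 xyz [0.002 0.001 0.   ] turn 0.002 raw 0.0018346283497291122
```

>>> arm_command --xyz '[[0,0,0],[0,0,0],[0,0,0],[0,0,-0.15],[0,0,-0.3],[0,0,-0.46],[0,0,-0.46],[0,0,-0.46]]' --turn '[[0,0,0],[0,0,0],[0,0,0],[0,0,0],[0,0,0],[0,0,0],[0,0,0],[0,0,0]]' --grip '[0.45,0.45,0.45,0.45,0.45,0.45,0.45,0.45]'

```text
t: 38.22
eef_pos: [544.2, -394.3, 219.9]
ee_rot: [-0.001, 0.746, 0.666, 0.0]
force: [-0.7, 0.1, 0.6]
width: 0.448
grasp_force: 0.0
```

```bash
cat > b.py <<'E'
from h import *
im,cam=snap('wrist','w13.png'); hsv=cv2.cvtColor(im,cv2.COLOR_BGR2HSV)
for n,lo,hi,z in [('yellow',(18,110,90),(35,255,255),133),('button',(50,120,60),(80,255,255),105),('red',(0,170,80),(4,255,255),89)]:
    m=cv2.inRange(hsv,lo,hi); k,l,s,c=cv2.connectedComponentsWithStats(m)
    for j in range(1,k):
        if s[j,4]>60:
            ys,xs=np.where(l==j); W=ray(cam,np.c_[xs,ys],z)[:,:2]; q=W.mean(0); print(n,c[j].round(),s[j,4],q.round(1),'yaw from axis',np.degrees(np.arctan2(q[1]+394.8,q[0]-544.4)).round(1),[np.round(v,1) for v in cv2.minAreaRect(W.astype(np.float32))])
E
python3 b.py; python3 - <<'E'
from h import *
plan([544.8,-297,125],83.5)
E
```

```text
yellow [256. 185.] 238 [ 545.7 -379.6] yaw from axis 85.0 [array([ 545.7, -379.8]), array([24.8,  5.9]), np.float64(83.5)]
yellow [152. 338.] 80 [ 429.4 -517.5] yaw from axis -133.1 [array([ 429.4, -517.4]), array([29.9,  3.2]), np.float64(73.9)]
button [244.  82.] 1164 [ 544.8 -296.7] yaw from axis 89.8 [array([ 544.8, -297. ]), array([30.1, 31.4]), np.float64(40.7)]
red [204. 195.] 104 [ 492.5 -394.4] yaw from axis 179.6 [array([ 492.7, -394.4]), array([10.2, 10.9]), np.float64(83.5)]
at [ 543.9 -394.   219. ] 83.5 xyz [ 0.385 -0.04   0.377] turn -0.001 raw -0.0010981597012333724
```

The pointer reads yaw 83.5°, which is position 4. Next, the button with closed fingers.

>>> arm_command --xyz '[[0.15,-0.02,0],[0.3,-0.04,0],[0.385,-0.04,0.1],[0.385,-0.04,0.25],[0.385,-0.04,0.36],[0.385,-0.04,0.36],[0.385,-0.04,0.36],[0.385,-0.04,0.36]]' --turn '[[0,0,0],[0,0,0],[0,0,0],[0,0,0],[0,0,0],[0,0,0],[0,0,0],[0,0,0]]' --grip '[0,0,0,0,0,0,0,0]'

```text
t: 39.28
eef_pos: [546.3, -298.6, 132.7]
ee_rot: [0.001, 0.746, 0.665, 0.0]
force: [-0.1, -0.0, 0.5]
width: 0.007
grasp_force: 0.0
```

>>> arm_command --xyz '[[0,0,0.02],[0,0,0.04],[0,0,0.055],[0,0,0.055]]' --turn '[[0,0,0],[0,0,0],[0,0,0],[0,0,0]]' --grip '[0,0,0,0]'

```text
t: 39.78
eef_pos: [545.2, -297.7, 116.7]
ee_rot: [-0.001, 0.746, 0.666, -0.0]
force: [-0.2, 0.4, 0.7]
width: 0.007
grasp_force: 0.0
```

>>> arm_command --xyz '[[0,0,0.01],[0,0,0.02],[0,0,0.03],[0,0,0.04],[0,0,0.04]]' --turn '[[0,0,0],[0,0,0],[0,0,0],[0,0,0],[0,0,0]]' --grip '[0,0,0,0,0]'

```text
t: 40.4
eef_pos: [545.5, -297.9, 107.3]
ee_rot: [-0.0, 0.746, 0.666, -0.0]
force: [-0.2, -0.3, 0.5]
width: 0.006
grasp_force: 0.7
```

>>> arm_command --xyz '[[0,0,0.008],[0,0,0.016],[0,0,0.02],[0,0,0.02]]' --turn '[[0,0,0],[0,0,0],[0,0,0],[0,0,0]]' --grip '[0,0,0,0]'

```text
t: 40.9
eef_pos: [545.6, -298.0, 102.6]
ee_rot: [0.0, 0.746, 0.666, 0.0]
force: [-1.1, 0.4, 4.5]
width: 0.007
grasp_force: 2.0
```

>>> arm_command --xyz '[[0,0,0.006],[0,0,0.012],[0,0,0.012]]' --turn '[[0,0,0],[0,0,0],[0,0,0]]' --grip '[0,0,0]'

```text
t: 41.28
eef_pos: [545.7, -298.1, 101.3]
ee_rot: [0.0, 0.746, 0.666, -0.0]
force: [-4.4, 3.0, 14.2]
width: 0.004
grasp_force: 6.7
```

14 N means the button has bottomed out. I'll retract, then check the moulds and the selector.

>>> arm_command --xyz '[[0,0,0.002],[0,0,-0.1],[0,0,-0.3],[0,0,-0.5],[0.3,0,-0.5],[0.5,0.1,-0.5],[0.8,0.1,-0.5],[0.8,0.1,-0.5],[0.8,0.1,-0.5]]' --turn '[[0,0,0],[0,0,0],[0,0,0],[0,0,0],[0,0,0],[0,0,0],[0,0,0],[0,0,0],[0,0,0]]' --grip '[0,0,0,0,0,0,0,0,0]'

```text
t: 42.4
eef_pos: [593.1, -101.6, 223.8]
ee_rot: [-0.0, 0.746, 0.666, -0.0]
force: [-0.2, 0.5, 0.7]
width: 0.004
grasp_force: 0.0
```

```bash
python3 - <<'E'
from h import *
im,cam=snap('wrist','w14.png'); print(pose()[0]); check(im,cam)
im,cam=snap('top','top2.png'); check(im,cam)
hsv=cv2.cvtColor(im,cv2.COLOR_BGR2HSV); m=cv2.inRange(hsv,(22,120,100),(35,255,255)); k,l,s,c=cv2.connectedComponentsWithStats(m)
for j in range(1,k):
    if s[j,4]>4: print('yellow',c[j],ray(cam,c[j],133)[0].round())
E
```

```text
[ 592.99867788 -102.85645705  223.8943035 ]
p1 out
p2 out
p1 [244. 164.] [237.9 171. ] 1065 off [-20.7  17. ] [141.4 165.7] 0.9
p1 [244. 164.] [243.7 164.1] 72 off [ 0.5 -0.5] [27.3 24.7] 89.8
p2 [209. 166.] [209.7 174.1] 1278 off [-24.6  -2.7] [144.  157.8] 0.5
p2 [209. 166.] [189.5 151.9] 39 off [44.4 60.3] [17.6 21.6] 73.2
p2 [209. 166.] [209.  165.9] 67 off [ 0.7 -0.2] [24.9 24.3] 1.0
yellow [417.94444444 192.61111111] [ 547. -380.  133.]
```

Both moulds are within 1 mm of their pocket centres and the selector is at position 4. The arm is touching nothing, so I'll hand in.

```bash
python3 -c "
from station import robot
print(robot.job_done())"
```

```text
the job is handed in; nothing more can be done
None
```

I handed the job in with both moulds seated, the selector at 4 clicks and the start button pressed fully; the lock was turned to about two ratchet clicks, which I worked out from the knob angle because the torque readings did not show the slip.

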